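# Dial the code of the art-supply case

### The arm

A 7-joint arm with a two-finger parallel gripper is mounted at the origin on the work surface. World frame = base frame: x ahead of the robot, y to its left, z up, the work surface at z = 0. Lengths are in mm, angles in rad, forces in N, time in s.
With the tool pointing down it reaches from about 425 to 800 mm from the base axis. Payload 8.3 kg.
Tool frame: the origin (TCP) lies on the mounting face of the last link; the fingertips stand 173 mm ahead of it and the grasp point (between the pads) lies 155 mm ahead of it; z points along the fingers, y is the direction in which the jaws open and shut (so a half turn about z gives the same grasp; the last joint's range is limited). The gripper opens to 85 mm and grips with 20 to 120 N. Pads are 22 mm wide; open, the fingers measure 114 mm over their backs; the gripper's body (76 mm by 85 mm) begins 54 mm behind the grasp point. The pads swing forward as they close: fully open they stand 13 mm farther back than shut.
Start: joints at [-1.242, 0.383, 0.016, 1.37, -0.006, 1.388, -0.046], TCP at [238.619, 577.648, 404.679] pointing down, gripper open.
Joint ranges: [-2.95, 2.95], [-0.25, 2.06], [-1.52, 1.56], [0.18, 2.33], [-1.44, 4.58], [0.02, 2.06], [-3.01, 3.01]. Speed limits (rad/s): [2.39, 2.39, 3.01, 3.01, 3.14, 3.14, 3.14].

### API

Orientations are given as [roll, pitch, yaw] about the fixed x, y, z axes, in that order (R = Rz(yaw) Ry(pitch) Rx(roll)).
In Python, from workcell import observe, imaging, env, nets gives the robot as it stands.
- The arm moves only by the tool apply_moves, never from a script. Its argument "increments" is a list that holds one entry, the list of rows, each a list of 7 numbers: the turn, a rotation vector about the tool's x, y, z in degrees, then the shift along the tool's x, y, z in cm, then the opening, from -1 (shut) to 1 (fully open). A call has 1 to 20 rows; each row shifts and turns the pose as measured when the row begins, along the tool's axes as they then stand; what a row does not reach is not made up. A row lasts 1/12 s, in which the tool goes at most 41.7 mm and 7.16 degrees, less where a joint would pass 70% of its speed; a pose out of reach is approached as far as the arm can. A call with a gripper value outside its range is refused whole. The fingers move at their own pace and stop on an object; the grip force is fixed at half the most. Time passes only in rows, so rows that do not move let the fingers close. It gives the time, the measured TCP pose, the force and the opening at its end, in the units of the state.
- observe(): the state, without advancing time (a new reading comes with each control period).
- imaging.grab_frame(name): name is "scene" or "top" or "wrist"; returns the picture (400x640x3 uint8, blue, green, red); there is no depth.
- imaging.camera_model(name): a dict with "intrinsics" (3x3 intrinsics, pixels), "k1" (the pictures are not rectified: a ray, as slopes to the right and down, at radius r is drawn at 1 + k1 r^2 times it, then the intrinsics apply), "view" (4x4, takes a point from world to camera coordinates). Camera axes: x right, y down, z forward; pixel columns grow to the right and rows downward; lengths in mm; the calibration is good to about 2 mm. A picture is of the moment at which its call begins: read the wrist's pose just before it. camera_model takes no time and is no camera call; for the wrist camera it gives the pose at the moment of the call.
- env.finish_job(): hands the job in, once; it reports no verdict.
Trained networks look in the newest picture that a camera, given by its name, has taken for a name from the list of things; names that differ only in an ending like _2 or _b are one class to them, and where a whole thing is asked for, a point or a joint stands for the part that bears it (a point fixed in the world has none). Each returns a list of dicts, best first, with "p" (0 to 1); they miss things now and then, are a little off and sometimes report something else, mostly with a low value. They report only what shows in the picture. A call takes as long as a camera call.
- nets.cut_out(camera, label): "pixels" (400x640 bool, what is visible of it) and "extent" ([left, top, width, height] in pixels, round what is visible of it).
- nets.pinpoint(camera, label): "xy" ([column, row] in pixels: a listed point, or the origin of a listed thing).
The state is a dict: "clock": time; "q": joint angles; "joint_vel": joint speeds; "joint_efforts": joint torques, N m; "eef_pos": TCP position; "tcp_rot": TCP orientation; "ft_force": force on the tool from outside, world axes, zero at the start; "torque": the same for the moment, N m; "gripper_width": finger opening in mm.
Only numpy, scipy, OpenCV 4.12 (cv2) and the standard library are available. Lean on these libraries where they do the work, as an engineer would, in place of code of your own. Each camera call takes 0.05 s, during which the arm holds its last target.

### The job

The red art-supply case on the school desk has a lock with three coloured thumbwheels. Roll the blue wheel to number three and the green wheel to number one, and leave the yellow wheel as it stands: it has no part in this code.

Things in the scene. Friction and masses are not known exactly. Their poses are not given: they have to be found in the camera images.
- case: Red case fixed flat on the desk, 220 (x) by 320 (y) by 75 mm high; origin: centre of underside, z up; front (handle, clasps) faces -x, the robot's side. In its lid sit 3 wheels in any order, 78 mm apart, axles on one line along y at x = 0, level with the lid's top. Only stalks and bars rise over 28 mm above the lid. Loose things around: under 90 mm high, 20 mm or more from the case.
- blue_bar (a point): Centre of the blue wheel's thumb bar: round, 14 mm thick, 26 mm long along y, on a flat stalk 7 mm (x) by 14 mm (y), 66 mm out from the axle. Axes turn with the wheel: z from axle outward along the stalk, y along the axle (case's y), x the rolling direction. Number 3: leans 15 degrees to the case's back (case x = +17 mm, 64 mm above the lid). Light friction, 1.5 N; stays where left.
- green_bar (a point): Centre of the green wheel's thumb bar, built as the blue one. On every wheel numbers 1, 2, 3, 4 are 1 to 4 white dots on the black drum at the wheel's +y side; the bar points out over them: 1 leans 45 degrees to the case's front (case x = -47 mm, 47 mm above the lid), 2 leans 15 to the front, 3 leans 15 to the back, 4 leans 45 to the back. No clicks; stops at 63 degrees either way.
- yellow_bar (a point): Centre of the yellow wheel's thumb bar, built as the blue one; it may stand at any angle up to 46 degrees either way at the start and is to stay so. Wheels: 18 mm wide, radius 28 mm, half sunk in the lid between black drums of the same radius.

How it is judged:
By the outcome, as a careful person would: the job done as asked, in the order asked, and still so for the second after the job is handed in, with the robot touching nothing.
It also fails if it takes over 45 s, if anything falls off the work surface, if the arm or the gripper's body presses on something with over 40 N, if the wrist force passes 120 N, or if a joint passes its speed limit or range.

## Working session

There is one attempt and no reset: what is moved stays moved. The work goes in short steps, Python scripts to look and compute and a tool call to move; the robot and the scene stay as the last step left them, time stands still between calls to the robot, and variables do not carry over. Pictures are saved under pics/ and viewed, and the job is handed in when it is done.

Besides the shell and the picture viewer there is one more tool, called after "Emit:" as name(argument=value, ...), one argument or row to a line, values as JSON. apply_moves: Moves the arm, as the interface text tells. Its arguments: {"type":"object","properties":{"increments":{"type":"array","items":{"type":"array","items":{"type":"array","items":{"type":"number"}}}}},"required":["increments"]}

```bash
mkdir -p pics; ls; python3 - <<'E'
from workcell import observe, imaging, env, nets
import cv2
s=observe();print(s)
for n in ("scene","top","wrist"):
    cv2.imwrite(f"pics/{n}0.png",imaging.grab_frame(n))
    print(n,imaging.camera_model(n))
    for l in ("case","blue_bar","green_bar","yellow_bar"):
        print(l,[(d["p"],d["xy"]) for d in nets.pinpoint(n,l)][:3]) 
print(observe()["clock"])
E
```

```text
pics
{'clock': 0.0, 'q': array([-1.24189325,  0.38422136,  0.01640871,  1.3711864 , -0.00631605,
        1.38817957, -0.04650256]), 'joint_vel': array([ 4.01625295e-04,  4.18336837e-04, -2.84713762e-04, -9.69210858e-05,
        8.52623977e-04, -6.46710875e-04, -9.01003361e-05]), 'joint_efforts': array([-4.41922584e-04, -6.27583265e+01,  8.43948685e-01, -3.71820867e+01,
        1.64054451e-02,  1.41711606e-02,  7.57322738e-06]), 'eef_pos': array([238.56989073, 577.49018185, 403.67467072]), 'tcp_rot': array([-3.13964768e+00,  3.20311853e-05,  2.74981545e+00]), 'ft_force': array([ 0.46276296, -0.44975557,  0.07761956]), 'torque': array([ 0.02319161,  0.01931117, -0.03911693]), 'gripper_width': 85.31577405108699}
scene {'intrinsics': array([[422.30251439,   0.        , 322.21241286],
       [  0.        , 422.30251439, 205.0309094 ],
       [  0.        ,   0.        ,   1.        ]]), 'k1': -0.09996915122404196, 'view': array([[-1.12816557e-01,  9.93610710e-01, -3.19081317e-03,
         6.11766357e+00],
       [ 6.18276624e-01,  6.76857675e-02, -7.83040646e-01,
        -2.89898268e+02],
[... 854 characters left out ...]
])}
case []
blue_bar [(0.95, [394.4, 215.5])]
green_bar [(0.93, [342.4, 172.5])]
yellow_bar []
wrist {'intrinsics': array([[283.89235483,   0.        , 324.56104042],
       [  0.        , 283.89235483, 199.56613001],
       [  0.        ,   0.        ,   1.        ]]), 'k1': -0.01162048788346048, 'view': array([[ 3.81932545e-01,  9.24190051e-01,  5.30137003e-04,
        -6.24444287e+02],
       [ 8.90802805e-01, -3.68287537e-01,  2.66147801e-01,
        -3.45346477e+01],
       [ 2.46166392e-01, -1.01178259e-01, -9.63932086e-01,
         3.78038683e+02],
       [ 0.00000000e+00,  0.00000000e+00,  0.00000000e+00,
         1.00000000e+00]])}
case []
blue_bar []
green_bar []
yellow_bar []
0.75
```

View pics/scene0.png

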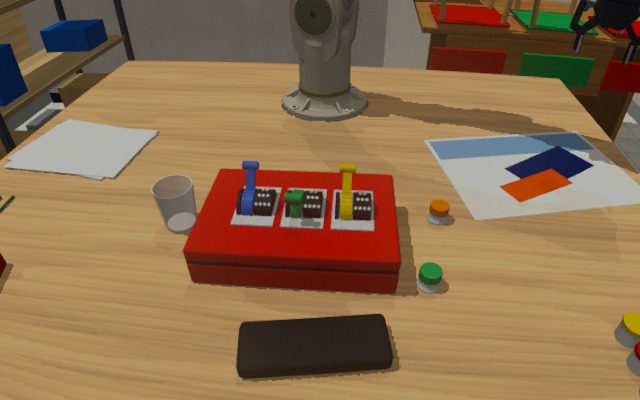

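View pics/top0.png

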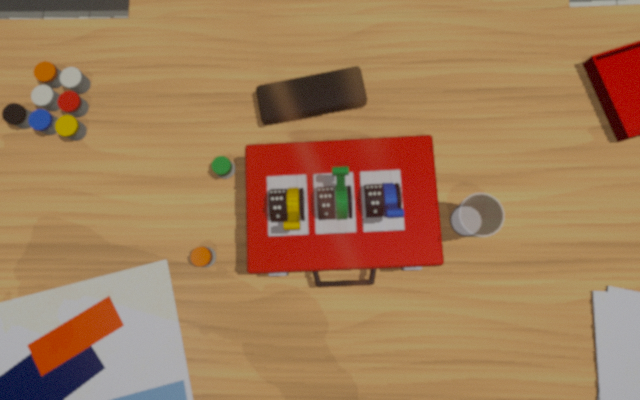

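```bash
cat > h.py <<'E'
import numpy as np, cv2
def ray(m,xy):
    K=m["intrinsics"]; d=(np.array(xy)-K[:2,2])/np.array([K[0,0],K[1,1]])
    u=d.copy()
    for _ in range(20): u=d/(1+m["k1"]*(u@u))
    R=m["view"][:3,:3]; t=m["view"][:3,3]
    v=R.T@np.array([u[0],u[1],1]); return -R.T@t, v/np.linalg.norm(v)
def proj(m,P):
    c=m["view"][:3,:3]@np.array(P,float)+m["view"][:3,3]; u=c[:2]/c[2]
    u=u*(1+m["k1"]*(u@u)); K=m["intrinsics"]; return u*K[0,0]+K[:2,2]
def tri(rs):
    A=0;b=0
    for o,v in rs:
        M=np.eye(3)-np.outer(v,v);A=A+M;b=b+M@o
    p=np.linalg.solve(A,b); return p,[np.linalg.norm((np.eye(3)-np.outer(v,v))@(p-o)) for o,v in rs]
def atz(r,z): o,v=r; return o+v*(z-o[2])/v[2]
E
python3 - <<'E'
from h import *
from workcell import imaging
S=imaging.camera_model("scene");T=imaging.camera_model("top")
print("blue",tri([ray(S,[250.6,163.8]),ray(T,[394.4,215.5])]))
print("green",tri([ray(S,[296.2,200.9]),ray(T,[342.4,172.5])]))
print("case",atz(ray(S,[296.4,240.7]),0))
E
```

```text
blue (array([535.46669922, -61.48093315, 132.5631913 ]), [np.float64(0.2447694759319364), np.float64(0.2447694759319182)])
green (array([605.2741791 ,  19.68307386, 117.37519211]), [np.float64(4.185039794686012), np.float64(4.185039794686053)])
case [567.60431171  13.18481397   0.        ]
```

The scene view shows the red case in the middle. Seen from behind it, the wheels run blue (250,164), green (295,198) and yellow (347,170). Blue and yellow lean to the front and green leans to the back. A glass stands beyond the blue end. Next I'll fit the case pose.

```bash
python3 - <<'E'
import cv2
t=cv2.imread("pics/top0.png")[120:300,230:520]; cv2.imwrite("pics/topz.png",cv2.resize(t,None,fx=2.7,fy=2.7,interpolation=cv2.INTER_CUBIC))
t=cv2.imread("pics/scene0.png")[150:300,180:420]; cv2.imwrite("pics/scenez.png",cv2.resize(t,None,fx=3.3,fy=3.3,interpolation=cv2.INTER_CUBIC))
E
```

```text
(no output)
```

View pics/topz.png

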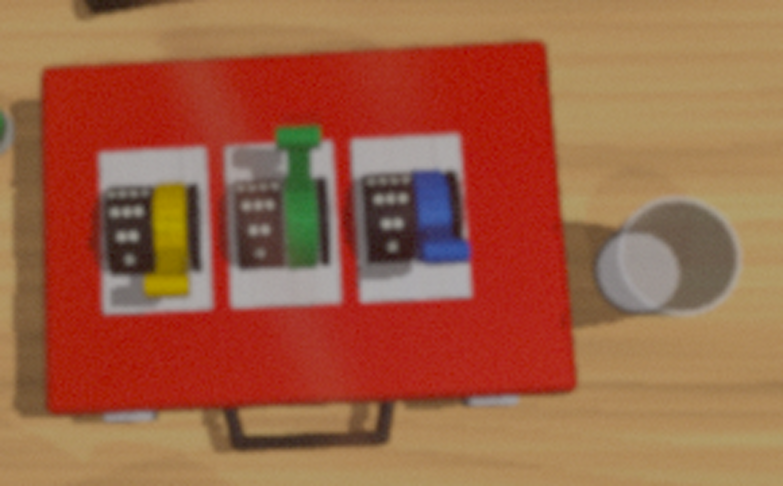

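View pics/scenez.png

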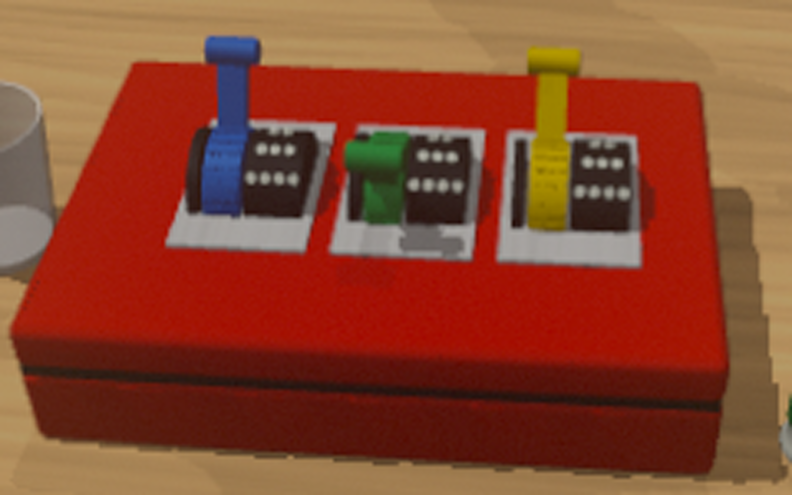

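```bash
cat > fit.py <<'E'
from h import *
from scipy.optimize import least_squares
from workcell import imaging
S=imaging.camera_model("scene");T=imaging.camera_model("top")
tz=lambda x,y:(x/2.7+230,y/2.7+120); sz=lambda x,y:(x/3.3+180,y/3.3+150)
C=[(110,160),(110,-160),(-110,-160),(-110,160)]
tc=[tz(42,68),tz(545,42),tz(576,390),tz(48,412)]
sc=[sz(725,370),sz(13,340),sz(135,62),sz(700,85)]
B={0:[sz(232,50),tz(443,250)],1:[sz(375,150),tz(298,137)],2:[sz(553,62),tz(167,285)]}
def w(p,q):
    c,s=np.cos(p[2]),np.sin(p[2]); return [p[0]+c*q[0]-s*q[1],p[1]+s*q[0]+c*q[1],q[2]]
def res(p):
    r=[]
    for k,(x,y) in enumerate(C):
        P=w(p,(x,y,75)); r+=list(proj(T,P)-tc[k]); r+=list(proj(S,P)-sc[k])
    for k in range(3):
        P=w(p,(66*np.sin(p[4+k]),p[3]+78*(k-1),75+66*np.cos(p[4+k])))
        r+=list(proj(S,P)-B[k][0]); r+=list(proj(T,P)-B[k][1])
    return np.array(r)
if __name__=="__main__":
    f=least_squares(res,[560,15,0,0,-.4,.8,-.4],x_scale=[1,1,.01,1,.01,.01,.01],loss="soft_l1")
    print(f.x[:4],np.degrees(f.x[2]),np.degrees(f.x[4:]))
    print(res(f.x).round(1).reshape(-1,4))
    for k in range(3): print(w(f.x,(66*np.sin(f.x[4+k]),f.x[3]+78*(k-1),75+66*np.cos(f.x[4+k]))))
    print("top cam",-T["view"][:3,:3].T@T["view"][:3,3])
E
python3 fit.py
```

```text
[ 5.67556390e+02  1.83171243e+01  3.87018256e-02 -1.38919401e-01] 2.2174512672077 [-27.85587736  35.95917707 -40.45689165]
[[-2.1 -3.4  1.9 -1. ]
 [ 0.8 -3.5 -3.9 -3.7]
 [ 1.   0.  -1.5 -2.3]
 [-2.7 -0.1  0.7 -2.6]
 [ 0.1 -0.3  0.1 -0. ]
 [-0.7 -0.1 -0.5 -0.1]
 [-0.2 -0.2 -0.5  0.1]]
[np.float64(539.7644057855166), np.float64(-60.9564890064244), np.float64(133.352297119629)]
[np.float64(606.2885169502899), np.float64(19.677853654807084), np.float64(128.42274845996872)]
[np.float64(521.7500457095017), np.float64(94.4628778723588), np.float64(125.219029325691)]
top cam [451.06759596  30.86033682 777.69358337]
```

```bash
cat >> h.py <<'E'
from scipy.spatial.transform import Rotation as Ro
def Rt(s): return Ro.from_euler("xyz",s["tcp_rot"]).as_matrix()
E
python3 - <<'E'
from h import *
from workcell import imaging,observe
s=observe();R=Rt(s);m=imaging.camera_model("wrist")["view"]
print(s["eef_pos"],"cam in tool",R.T@(-m[:3,:3].T@m[:3,3]-s["eef_pos"]),"cam axes in tool (rows)",m[:3,:3]@R)
d=np.array([480,-10,420])-s["eef_pos"]
print("shift tool",R.T@d,len(d) and np.linalg.norm(d))
E
```

```text
[238.61307939 577.65701654 404.69100607] cam in tool [67.22176256 -0.73926961 30.73716886] cam axes in tool (rows) [[-1.29512224e-04  9.99999799e-01 -6.20608376e-04]
 [-9.63919307e-01 -2.90041897e-04 -2.66194451e-01]
 [-2.66194578e-01  5.63740960e-04  9.63919151e-01]]
shift tool [-447.47349678 -450.97189407  -15.31666629] 635.4862546278334
```

Emit:
apply_moves(
  increments=[
    [[0, 0, 0, -2.7, -2.3, -0.1, 0.1], [0, 0, 0, -2.7, -2.3, -0.1, 0.1], [0, 0, 0, -2.7, -2.3, -0.1, 0.1], [0, 0, 0, -2.7, -2.3, -0.1, 0.1], [0, 0, 0, -2.7, -2.3, -0.1, 0.1], [0, 0, 0, -2.7, -2.3, -0.1, 0.1], [0, 0, 0, -2.7, -2.3, -0.1, 0.1], [0, 0, 0, -2.7, -2.3, -0.1, 0.1], [0, 0, 0, -2.7, -2.3, -0.1, 0.1], [0, 0, 0, -2.7, -2.3, -0.1, 0.1], [0, 0, 0, -2.7, -2.3, -0.1, 0.1], [0, 0, 0, -2.7, -2.3, -0.1, 0.1], [0, 0, 0, -2.7, -2.3, -0.1, 0.1], [0, 0, 0, -2.7, -2.3, -0.1, 0.1], [0, 0, -6.2, 0, 0, 0, 0.1], [0, 0, -6.2, 0, 0, 0, 0.1], [0, 0, -6.2, 0, 0, 0, 0.1], [0, 0, -6.2, 0, 0, 0, 0.1]],
  ],
)

```text
clock: 2.25
eef_pos: [473.5, 111.9, 419.1]
tcp_rot: [3.136, 0.004, -3.088]
ft_force: [0.4, 0.6, 0.6]
gripper_width: 46.8
```

Emit:
apply_moves(
  increments=[
    [[0, 0, 0, -1.5, -2.5, 0, 0.1], [0, 0, 0, -1.5, -2.5, 0, 0.1], [0, 0, 0, -1.5, -2.5, 0, 0.1], [0, 0, 0, -1.0, -2.0, 0, 0.1], [0, 0, 0, 0, 0, 0, 0.1], [0, 0, 0, 0, 0, 0, 0.1]],
  ],
)

```text
clock: 2.75
eef_pos: [536.0, 17.6, 419.8]
tcp_rot: [3.135, 0.007, -3.075]
ft_force: [-1.5, 0.4, -0.5]
gripper_width: 47.2
```

```bash
python3 - <<'E'
from h import *
from workcell import imaging,observe,nets
s=observe();m=imaging.camera_model("wrist");im=imaging.grab_frame("wrist");print(s["eef_pos"],s["tcp_rot"],s["joint_vel"].round(3),s["q"])
np.save("w1.npy",m,allow_pickle=True)
cv2.imwrite("pics/w1.png",im);cv2.imwrite("pics/w1z.png",cv2.resize(im[100:340,160:480],None,fx=2.5,fy=2.5,interpolation=cv2.INTER_CUBIC))
for l in ("blue_bar","green_bar","yellow_bar"):
    print(l,[(d["p"],d["xy"]) for d in nets.pinpoint("wrist",l)][:3]) 
E
```

```text
[536.02391273  17.56368064 419.78439272] [ 3.13531633  0.00669401 -3.07499335] [ 0.042  0.014  0.021 -0.013  0.007 -0.003  0.024] [-0.49788062  0.18714907  0.4750082   1.6118902  -0.09384824  1.35729557
  1.62678425]
blue_bar [(0.88, [238.5, 192.7])]
green_bar [(0.78, [321.0, 256.8])]
yellow_bar [(0.76, [406.5, 184.7])]
```

View pics/w1.png

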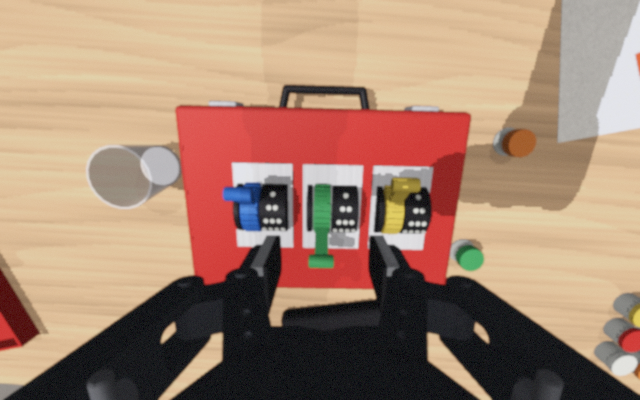

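View pics/w1z.png

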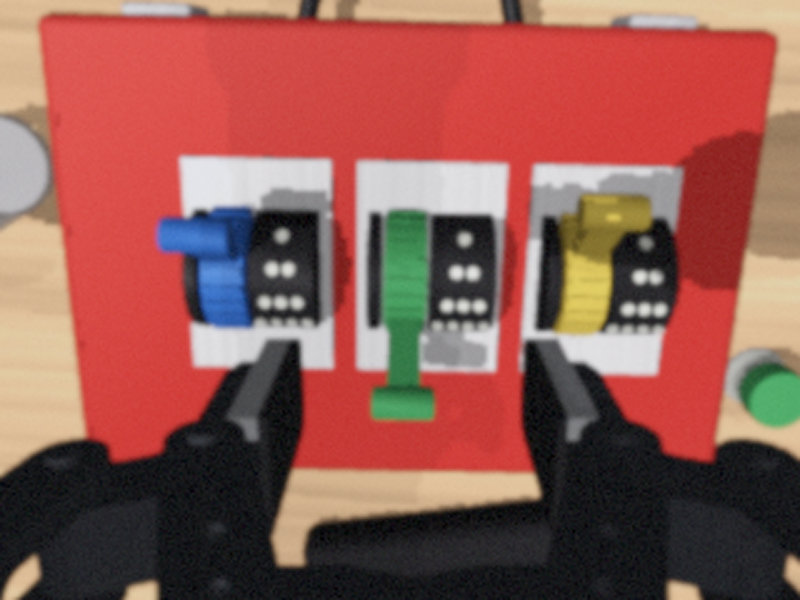

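```bash
cat > fit2.py <<'E'
from h import *
from fit import w,tz,sz,tc,sc,C,S,T
from scipy.optimize import least_squares
W=np.load("w1.npy",allow_pickle=True).item()
wz=lambda x,y:(x/2.5+160,y/2.5+100)
wc=[wz(712,468),wz(88,463),wz(45,18),wz(775,38)]
cams=[T,S,W]
corn=[tc,sc,wc]
bars=[[tz(443,250),tz(298,137),tz(167,285)],[sz(232,50),sz(375,150),sz(553,62)],[wz(195,236),wz(403,403),wz(615,212)]]
# plates: order per wheel (+x,+y),(+x,-y),(-x,-y),(-x,+y)
g=lambda f,L:[f(*p) for p in L]
P=[[g(tz,[(350,137),(460,133),(472,297),(359,300)]),g(tz,[(223,143),(332,140),(342,303),(230,307)]),g(tz,[(98,152),(208,147),(213,311),(102,314)])],
[g(sz,[(305,250),(167,247),(213,122),(336,124)]),g(sz,[(473,261),(330,256),(358,126),(486,129)]),g(sz,[(642,267),(497,263),(508,130),(636,135)])],
[g(wz,[(335,369),(192,367),(180,156),(332,160)]),g(wz,[(498,374),(355,370),(357,160),(508,163)]),g(wz,[(660,376),(520,372),(534,164),(684,168)])]]
def res(p,parts=False):
    r=[];o=p[10:16].reshape(3,2)
    for c in range(3):
        pr=lambda q:proj(cams[c],w(p,q))+o[c]
        for k in range(3):
            y0=p[3]+78*(k-1)
            r+=list((pr((66*np.sin(p[4+k]),y0,75+66*np.cos(p[4+k])))-bars[c][k]))
            for i,(sx,sy) in enumerate([(1,1),(1,-1),(-1,-1),(-1,1)]):
                r+=list(pr((sx*p[7],y0+p[9]+sy*p[8],75))-P[c][k][i])
        for k,(x,y) in enumerate(C): r+=list((pr((x,y,75))-corn[c][k])*.2)
    return np.array(r+list(o.ravel()/1.0*2))
if __name__=="__main__":
    f=least_squares(res,[567,18,.03,0,-.4,.7,-.7,45,30,0]+[0]*6,x_scale=[1,1,.01,1,.01,.01,.01,1,1,1]+[1]*6,loss="soft_l1")
    x=f.x;print(x.round(3),np.degrees(x[2]),np.degrees(x[4:7]))
    r=res(x)
    for c in range(3): print(r[c*38:c*38+38].round(1))
    J=f.jac; print("sd",np.sqrt(np.diag(np.linalg.inv(J.T@J)))[:7])
    for k in range(3): print(np.round(w(x,(66*np.sin(x[4+k]),x[3]+78*(k-1),75+66*np.cos(x[4+k]))),1))
    for k,a in ((0,15),(1,-45)): a=np.radians(a);print("goal",np.round(w(x,(66*np.sin(a),x[3]+78*(k-1),75+66*np.cos(a))),1))
E
python3 fit2.py
```

```text
[ 5.66982e+02  1.87580e+01  4.30000e-02 -3.67000e-01 -4.71000e-01
  6.46000e-01 -6.70000e-01  5.07610e+01  3.36800e+01  1.11800e+01
  6.03000e-01  5.88000e-01  2.36000e-01  5.00000e-03  1.17000e-01
  7.04000e-01] 2.4867673294624617 [-26.99918255  37.00619681 -38.36560499]
[ 0.7  0.1 -0.4  0.3 -0.5 -0.4 -0.2 -0.3  0.1  0.5 -0.2  0.4  0.   0.5
 -0.1 -0.5 -0.2 -0.3  0.1  0.2 -0.  -0.1  0.  -0.4 -0.8 -0.6 -0.1 -1.
  0.1 -0.1 -0.4 -0.4  0.2 -0.6  0.3  0.1 -0.4  0.3]
[ 0.2 -0.3  0.3  1.  -0.7 -0.1 -0.7 -0.6  0.4  0.2 -0.2  0.5  0.  -0.1
 -0.4 -0.5 -0.1 -0.1  0.1  0.5  0.1 -0.6  0.1  0.3 -0.3 -0.4 -0.3  0.4
  0.4  0.4  0.5 -0.3 -0.6 -0.7 -0.3 -0.4  0.2 -0.6]
[ 0.6  0.1 -0.1  0.1  1.  -0.1  0.3  0.   0.4 -0.3  0.1 -0.3 -0.7 -0.7
  0.7 -0.1  0.1 -0.1  0.3  0.1 -0.6 -0.  -1.4 -0.4 -0.8  0.2 -0.5 -0.1
 -0.4 -0.3  0.3  1.1 -0.3  0.7 -1.1 -0.5  1.  -0.6]
sd [0.84986586 2.52995167 0.00300047 2.52647074 0.01383374 0.02016223
 0.01504684]
[540.4 -60.8 133.8]
[606.7  20.1 127.7]
[522.7  94.5 126.7]
goal [587.4 -58.8 138.8]
goal [520.4  16.4 121.7]
```

```bash
cat > go.py <<'E'
import sys
from h import *
from workcell import observe
s=observe();R=Rt(s);g=np.array([float(v) for v in sys.argv[1:4]])
print("grasp pt",(s["eef_pos"]+R[:,2]*155).round(1),"shift cm",(R.T@(g-s["eef_pos"]-R[:,2]*155)/10).round(2))
Rg=Ro.from_euler("xyz",[np.pi,0,np.pi+.043]).as_matrix()
print("turn deg",np.degrees(Ro.from_matrix(R.T@Rg).as_rotvec()).round(2), "F",s["ft_force"].round(1),"w",s["gripper_width"].round(1),s["clock"])
E
python3 go.py 540.4 -60.8 170
```

```text
grasp pt [536.3  20.6 264.9] shift cm [ 0.23 -8.21  9.43]Traceback (most recent call last):
  File "go.py", line 7, in <module>
    print("turn deg",np.degrees(Ro.from_matrix(R.T@Rg).as_rotvec()).round(2), "F",s["ft_force"].round(1),"w",s["gripper_width"].round(1),s["clock"])
                                                                                                             ^^^^^^^^^^^^^^^^^^^^^^^^
AttributeError: 'float' object has no attribute 'round'
```

```bash
sed -i 's/s\["gripper_width"\].round(1)/round(s["gripper_width"],1)/' go.py; python3 go.py 540.4 -60.8 175
```

```text
grasp pt [536.3  20.6 264.9] shift cm [ 0.22 -8.21  8.93]
turn deg [0.41 0.37 1.55] F [-0.1 -0.1  1.7] w 47.0 2.95
```

Emit:
apply_moves(
  increments=[
    [[0, 0, 0.7, 0.05, -2.0, 1.0, 0.1], [0, 0, 0.7, 0.05, -2.0, 1.0, 0.1], [0, 0, 0, 0.05, -2.0, 2.0, 0.1], [0, 0, 0, 0.05, -2.2, 2.0, 0.1], [0, 0, 0, 0, 0, 2.0, 0.1], [0, 0, 0, 0, 0, 0, 0.1], [0, 0, 0, 0, 0, 0, 0.1]],
  ],
)

```text
clock: 3.53
eef_pos: [538.1, -54.9, 338.6]
tcp_rot: [3.129, 0.011, -3.08]
ft_force: [1.3, -0.9, 0.4]
gripper_width: 46.8
```

```bash
python3 go.py 540.4 -60.8 134
```

```text
grasp pt [539.8 -52.8 183.6] shift cm [ 0.04 -0.86  4.95]
turn deg [0.73 0.64 1.08] F [ 1.3 -0.9  0.4] w 46.8 3.5333
```

Emit:
apply_moves(
  increments=[
    [[0.7, 0.6, 1.1, 0, -0.7, 1.0, 0.1], [0, 0, 0, 0, 0, 1.5, 0.1], [0, 0, 0, 0, 0, 0, 0.1], [0, 0, 0, 0, 0, 0, 0.1]],
  ],
)

```text
clock: 3.87
eef_pos: [540.0, -58.8, 316.0]
tcp_rot: [-3.141, 0.004, -3.096]
ft_force: [0.2, 0.2, -0.1]
gripper_width: 46.6
```

```bash
python3 go.py 540.4 -60.8 134;  python3 - <<'E'
from h import *
from workcell import imaging
im=imaging.grab_frame("wrist");cv2.imwrite("pics/w2.png",cv2.resize(im[100:400,160:480],None,fx=2,fy=2))
im=imaging.grab_frame("scene");cv2.imwrite("pics/s2.png",cv2.resize(im[50:300,180:420],None,fx=2.4,fy=2.4))
E
```

```text
grasp pt [540.6 -58.8 161. ] shift cm [ 0.04 -0.2   2.7 ]
turn deg [-0.01  0.23  0.15] F [ 0.2  0.2 -0.1] w 46.6 3.8667
```

View pics/w2.png

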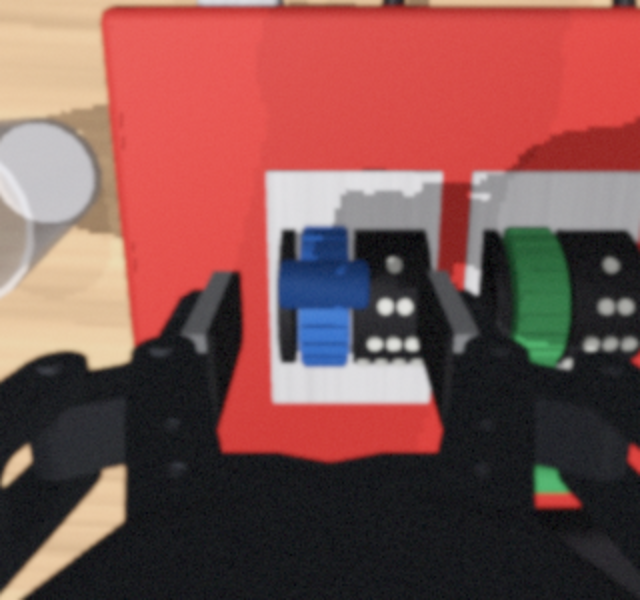

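View pics/s2.png

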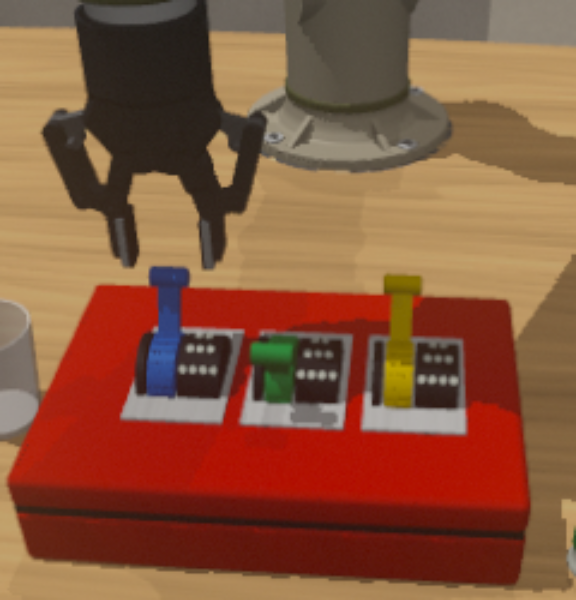

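Wrist view: the blue bar lies between the pads, at (324,285) in the zoom, about 2 mm off centre, as computed. I'll descend and close on it.

Emit:
apply_moves(
  increments=[
    [[0, 0.2, 0.1, 0, -0.2, 0.8, 0.1], [0, 0, 0, 0, 0, 1.0, 0.1], [0, 0, 0, 0, 0, 0.8, 0.1], [0, 0, 0, 0, 0, 0, 0.1], [0, 0, 0, 0, 0, 0, 0.1]],
  ],
)

```text
clock: 4.38
eef_pos: [540.9, -60.4, 289.4]
tcp_rot: [3.141, 0.003, -3.097]
ft_force: [0.3, -0.5, 0.5]
gripper_width: 46.7
```

```bash
python3 go.py 540.4 -60.8 134;  python3 - <<'E'
from h import *
from workcell import imaging
im=imaging.grab_frame("wrist");cv2.imwrite("pics/w3.png",cv2.resize(im[100:400,160:480],None,fx=2,fy=2))
E
```

```text
grasp pt [541.4 -60.4 134.4] shift cm [ 0.1  -0.04  0.04]
turn deg [0.02 0.2  0.11] F [ 0.3 -0.5  0.5] w 46.7 4.3833
```

View pics/w3.png

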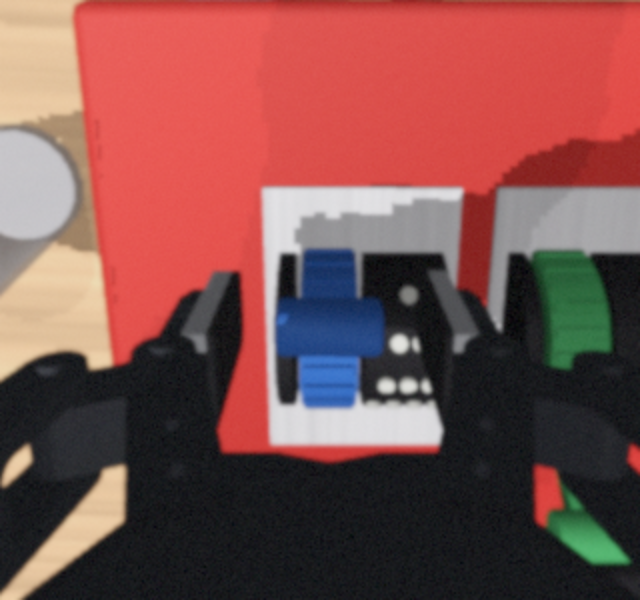

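Emit:
apply_moves(
  increments=[
    [[0, 0, 0, 0, 0, 0, -0.3], [0, 0, 0, 0, 0, 0, -0.3], [0, 0, 0, 0, 0, 0, -0.5], [0, 0, 0, 0, 0, 0, -0.5], [0, 0, 0, 0, 0, 0, -0.5]],
  ],
)

```text
clock: 4.85
eef_pos: [540.7, -60.7, 289.7]
tcp_rot: [3.141, 0.003, -3.097]
ft_force: [0.2, -1.0, -2.9]
gripper_width: 24.7
```

```bash
python3 go.py 587.4 -58.8 138.8;  python3 - <<'E'
from h import *
from workcell import imaging
im=imaging.grab_frame("wrist");cv2.imwrite("pics/w4.png",cv2.resize(im[100:400,160:480],None,fx=2,fy=2))
im=imaging.grab_frame("scene");cv2.imwrite("pics/s4.png",cv2.resize(im[50:300,180:420],None,fx=2.4,fy=2.4))
E
```

```text
grasp pt [541.2 -60.7 134.7] shift cm [-4.62 -0.02 -0.39]
turn deg [0.01 0.18 0.08] F [ 0.2 -1.  -2.9] w 24.7 4.85
```

View pics/w4.png

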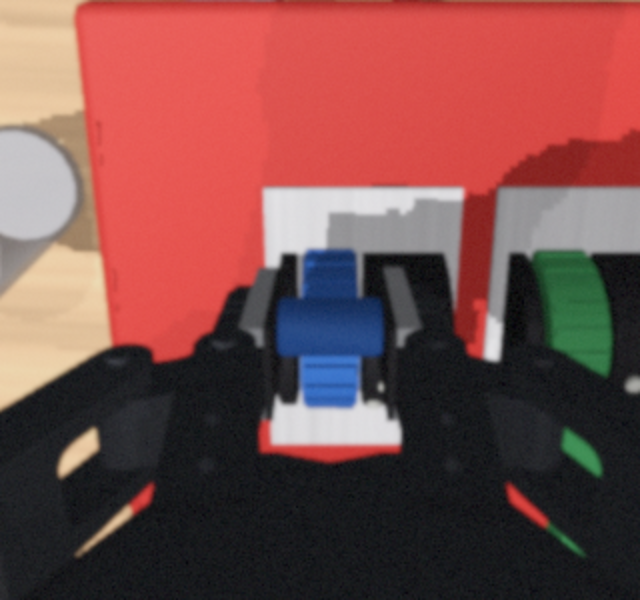

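View pics/s4.png

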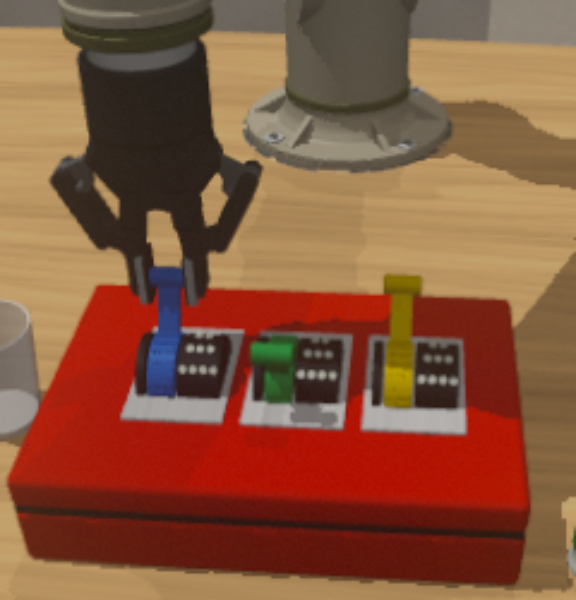

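Emit:
apply_moves(
  increments=[
    [[0, 0, 0, -0.46, 0, -0.2, -0.5], [0, 0, 0, -0.46, 0, -0.17, -0.5], [0, 0, 0, -0.46, 0, -0.13, -0.5], [0, 0, 0, -0.46, 0, -0.1, -0.5], [0, 0, 0, -0.46, 0, -0.06, -0.5], [0, 0, 0, -0.46, 0, -0.03, -0.5], [0, 0, 0, -0.46, 0, 0.01, -0.5], [0, 0, 0, -0.46, 0, 0.03, -0.5], [0, 0, 0, -0.46, 0, 0.08, -0.5], [0, 0, 0, -0.4, 0, 0.1, -0.5], [0, 0, 0, 0, 0, 0, -0.5], [0, 0, 0, 0, 0, 0, -0.5]],
  ],
)

```text
clock: 5.95
eef_pos: [578.4, -60.3, 294.8]
tcp_rot: [3.134, -0.04, -3.099]
ft_force: [-2.6, -0.0, 0.3]
gripper_width: 24.5
```

```bash
python3 go.py 587.4 -58.8 138.8;  python3 - <<'E'
from h import *
from workcell import imaging
im=imaging.grab_frame("top");cv2.imwrite("pics/t5.png",cv2.resize(im[120:300,230:520],None,fx=2.7,fy=2.7,interpolation=cv2.INTER_CUBIC))
im=imaging.grab_frame("scene");cv2.imwrite("pics/s5.png",cv2.resize(im[150:300,180:420],None,fx=3.3,fy=3.3,interpolation=cv2.INTER_CUBIC))
E
```

```text
grasp pt [572.2 -59.3 139.9] shift cm [-1.52 -0.01  0.05]
turn deg [ 0.44 -2.28 -0.01] F [-2.6 -0.   0.3] w 24.5 5.95
```

View pics/s5.png

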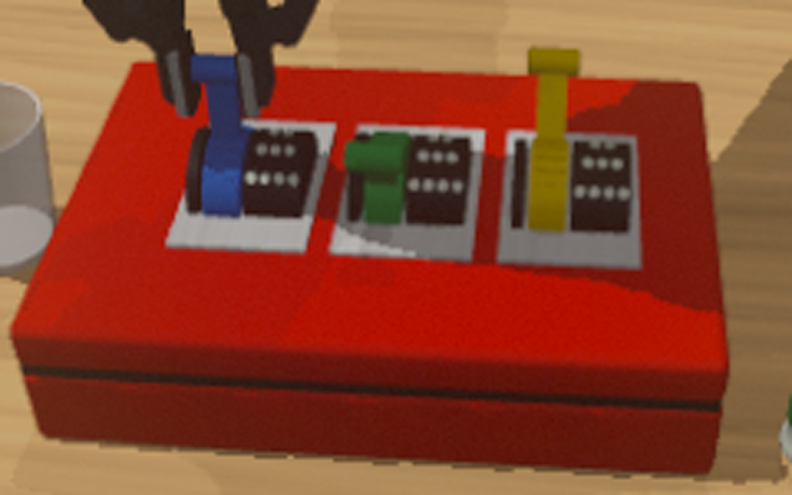

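Emit:
apply_moves(
  increments=[
    [[0.1, -0.8, 0, -0.3, 0, 0, -0.5], [0.1, -0.8, 0, -0.3, 0, 0.04, -0.5], [0.1, -0.8, 0, -0.3, 0, 0.06, -0.5], [0, -0.3, 0, -0.1, 0, 0.05, -0.5], [0, 0, 0, 0, 0, 0, -0.5]],
  ],
)

```text
clock: 6.47
eef_pos: [586.4, -59.5, 293.2]
tcp_rot: [3.137, 0.002, -3.1]
ft_force: [-4.8, -0.3, 2.1]
gripper_width: 24.6
```

```bash
python3 go.py 587.4 -58.8 138.8
```

```text
grasp pt [586.8 -58.8 138.2] shift cm [-0.06 -0.01 -0.06]
turn deg [ 0.28  0.14 -0.06] F [-4.8 -0.3  2.1] w 24.6 6.4667
```

Emit:
apply_moves(
  increments=[
    [[0, 0, 0, -0.1, 0, 0, -0.5], [0, 0, 0, -0.05, 0, 0, -0.5], [0, 0, 0, 0, 0, 0, 0.0], [0, 0, 0, 0, 0, 0, 0.1], [0, 0, 0, 0, 0, 0, 0.1], [0, 0, 0, 0, 0, 0, 0.1], [0, 0, 0, 0, 0, -1.5, 0.1], [0, 0, 0, 0, 0, -2.5, 0.1], [0, 0, 0, 0, 0, -2.5, 0.1], [0, 0, 0, 1.5, 0, -2.5, 0.1], [0, 0, 0, 1.5, 3.0, -2.5, 0.1], [0, 0, 0, 0, 3.0, -1.5, 0.1], [0, 0, 0, 0, 0, 0, 0.1], [0, 0, 0, 0, 0, 0, 0.1]],
  ],
)

```text
clock: 7.63
eef_pos: [555.7, -0.9, 430.0]
tcp_rot: [3.137, 0.011, -3.103]
ft_force: [-0.3, -0.4, 0.2]
gripper_width: 47.3
```

```bash
python3 go.py 606.7 20.1 127.7; python3 - <<'E'
from h import *
from workcell import imaging
m=imaging.camera_model("wrist");im=imaging.grab_frame("wrist");np.save("w6.npy",m,allow_pickle=True)
cv2.imwrite("pics/w6.png",cv2.resize(im[100:340,160:480],None,fx=2.5,fy=2.5,interpolation=cv2.INTER_CUBIC))
im=imaging.grab_frame("top");cv2.imwrite("pics/t6.png",cv2.resize(im[120:300,230:520],None,fx=2.7,fy=2.7,interpolation=cv2.INTER_CUBIC))
im=imaging.grab_frame("scene");cv2.imwrite("pics/s6.png",cv2.resize(im[150:300,180:420],None,fx=3.3,fy=3.3,interpolation=cv2.INTER_CUBIC))
E
```

```text
grasp pt [ 5.574e+02 -2.000e-01  2.750e+02] shift cm [-4.84  1.77 14.8 ]
turn deg [ 0.25  0.64 -0.26] F [-0.3 -0.4  0.2] w 47.3 7.6333
```

View pics/w6.png

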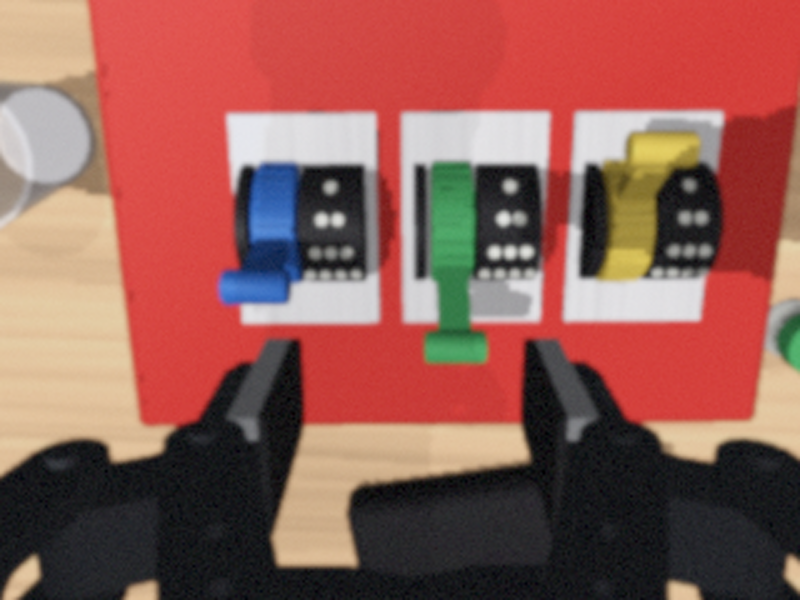

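View pics/s6.png

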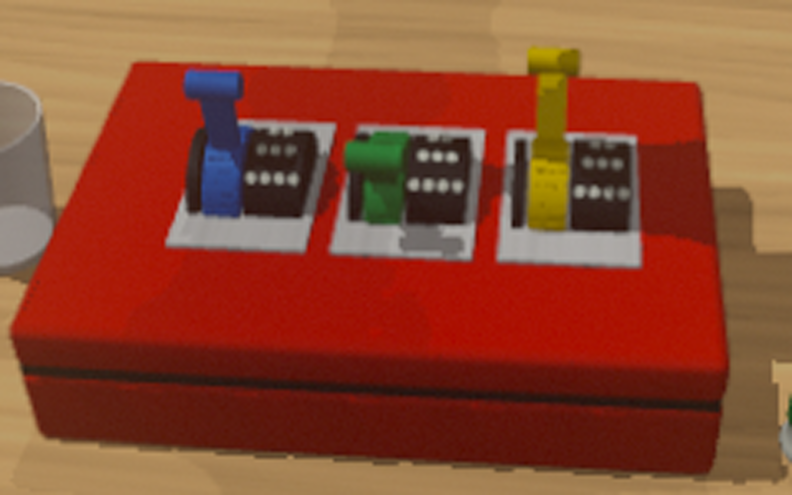

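View pics/t6.png

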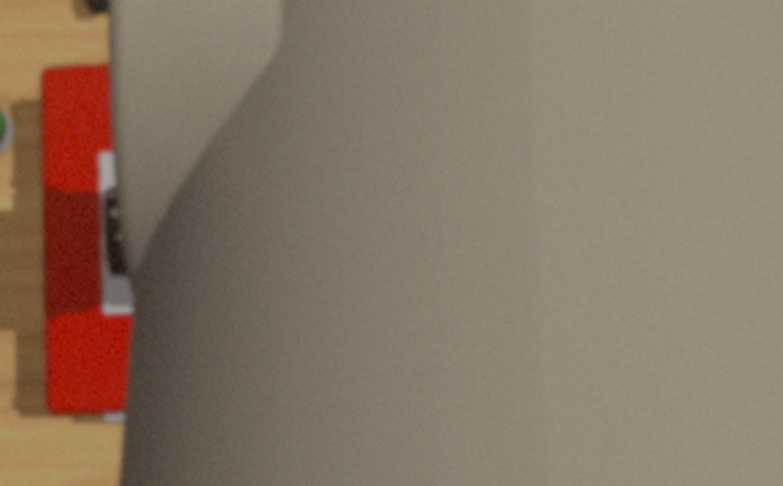

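```bash
cat > fit3.py <<'E'
import fit2
from fit2 import *
W2=np.load("w6.npy",allow_pickle=True).item()
bars2=[(1,0,sz(214,85)),(3,0,wz(255,287)),(3,1,wz(456,348)),(3,2,wz(664,150))]
P2=[g(wz,[(380,323),(243,325),(228,113),(377,112)]),g(wz,[(540,322),(401,323),(401,112),(550,111)]),g(wz,[(702,321),(563,322),(574,111),(723,111)])]
cm=cams+[W2]
def res3(p):
    r=list(fit2.res(p)); o=np.vstack([p[10:16].reshape(3,2),p[17:19]])
    for c,k,b in bars2:
        a=p[16] if k==0 else p[4+k]
        r+=list(proj(cm[c],w(p,(66*np.sin(a),p[3]+78*(k-1),75+66*np.cos(a))))+o[c]-b)
    for k in range(3):
        for i,(sx,sy) in enumerate([(1,1),(1,-1),(-1,-1),(-1,1)]):
            r+=list(proj(W2,w(p,(sx*p[7],p[3]+78*(k-1)+p[9]+sy*p[8],75)))+o[3]-P2[k][i])
    return np.array(r+list(p[17:19]*2))
f=least_squares(res3,[567,18,.03,0,-.4,.7,-.7,45,30,0]+[0]*6+[.26,0,0],x_scale=[1,1,.01,1,.01,.01,.01,1,1,1]+[1]*6+[.01,1,1],loss="soft_l1")
x=f.x;print(x.round(3));print("angles",np.degrees(x[4:7]),"blue now",np.degrees(x[16]))
print(res3(x)[len(fit2.res(x)):].round(1))
J=f.jac; print("sd deg",np.degrees(np.sqrt(np.diag(np.linalg.inv(J.T@J))))[[4,5,6,16]])
print("green",np.round(w(x,(66*np.sin(x[5]),x[3],75+66*np.cos(x[5]))),1))
for a in (0,-20,-45): b=np.radians(a);print(a,np.round(w(x,(66*np.sin(b),x[3],75+66*np.cos(b))),1))
np.save("x3.npy",x)
E
python3 fit3.py
```

```text
[ 5.6737e+02  1.8844e+01  4.3000e-02 -3.3000e-01 -4.7200e-01  6.5300e-01
 -6.6700e-01  5.0819e+01  3.3679e+01  1.1143e+01  6.6100e-01  8.2600e-01
  2.1800e-01 -9.9000e-02  7.0000e-02  3.7900e-01  1.4300e-01  7.0000e-02
  3.1000e-01]
angles [-27.04800569  37.39332468 -38.21758924] blue now 8.173741339284541
[-0.  -0.4  0.5  0.1  0.  -0.8 -1.  -0.2  0.4  0.   0.1 -0.4 -0.3  0.1
  0.1  0.1  0.1 -0.   0.7 -0.  -0.1  0.   0.2  0.1 -1.2 -0.1 -0.4 -0.1
  0.   0.1 -0.  -0.2  0.1  0.6]
sd deg [0.77215969 1.12732499 0.68757759 0.91639721]
green [607.4  20.2 127.4]
0 [567.4  18.5 141. ]
-20 [544.8  17.5 137. ]
-45 [520.8  16.5 121.7]
```

Emit:
apply_moves(
  increments=[
    [[0.2, 0.6, -0.2, -0.6, -2.0, 2.0, 0.1], [0, 0, 0, -0.6, -2.0, 2.5, 0.1], [0, 0, 0, -0.6, -2.0, 2.5, 0.1], [0, 0, 0, -0.4, 0, 2.0, 0.1], [0, 0, 0, 0, 0, 0, 0.1], [0, 0, 0, 0, 0, 0, 0.1]],
  ],
)

```text
clock: 8.28
eef_pos: [580.6, -68.3, 331.1]
tcp_rot: [-3.139, -0.007, -3.107]
ft_force: [0.2, -0.3, 1.1]
gripper_width: 46.8
```

```bash
python3 go.py 580.1 -59.1 139.5
```

```text
grasp pt [579.5 -68.7 176.1] shift cm [-0.12  0.97  3.66]
turn deg [-0.14 -0.41 -0.48] F [ 0.2 -0.3  1.1] w 46.8 8.2833
```

Emit:
apply_moves(
  increments=[
    [[-0.1, -0.4, -0.4, 0, 0.9, 0.5, 0.1], [0, 0, 0, -0.1, 0, 0.5, 0.1], [0, 0, 0, 0, 0, 0, 0.1]],
  ],
)

```text
clock: 8.53
eef_pos: [581.4, -58.6, 321.7]
tcp_rot: [-3.141, 0.001, -3.1]
ft_force: [-0.5, -0.2, -0.5]
gripper_width: 46.8
```

```bash
python3 go.py 580.1 -59.1 139.5
```

```text
grasp pt [581.5 -58.7 166.7] shift cm [ 0.15 -0.03  2.72]
turn deg [-0.04  0.06 -0.08] F [-0.5 -0.2 -0.5] w 46.8 8.5333
```

Emit:
apply_moves(
  increments=[
    [[0, 0, 0, 0.1, 0, 1.0, 0.1], [0, 0, 0, 0, 0, 1.0, 0.1], [0, 0, 0, 0, 0, 0.7, 0.1], [0, 0, 0, 0, 0, 0, 0.1], [0, 0, 0, 0, 0, 0, 0.1]],
  ],
)

```text
clock: 8.95
eef_pos: [580.8, -56.3, 294.1]
tcp_rot: [3.141, 0.005, -3.096]
ft_force: [0.3, -0.4, 0.0]
gripper_width: 47.2
```

```bash
python3 go.py 580.1 -59.1 139.5; python3 - <<'E'
from h import *
from workcell import imaging
im=imaging.grab_frame("wrist");cv2.imwrite("pics/w7.png",cv2.resize(im[100:400,160:480],None,fx=2,fy=2))
E
```

```text
grasp pt [581.6 -56.2 139.1] shift cm [ 0.16 -0.28 -0.04]
turn deg [0.03 0.3  0.16] F [ 0.3 -0.4  0. ] w 47.2 8.95
```

View pics/w7.png

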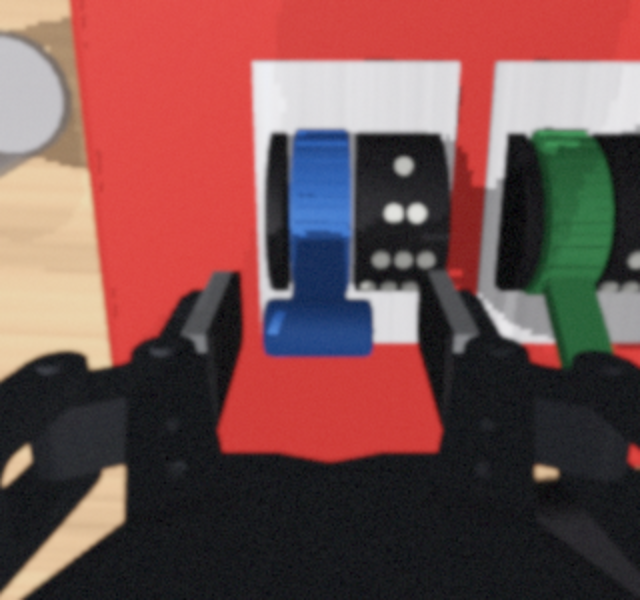

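Emit:
apply_moves(
  increments=[
    [[0, 0.2, 0, 0, -0.25, 0, -0.1], [0, 0, 0, 0, 0, 0, -0.5], [0, 0, 0, 0, 0, 0, -0.6], [0, 0, 0, 0, 0, 0, -0.6], [0, 0, 0, 0, 0, 0, -0.6]],
  ],
)

```text
clock: 9.42
eef_pos: [581.1, -59.1, 294.7]
tcp_rot: [3.141, 0.002, -3.096]
ft_force: [0.9, 1.2, -1.3]
gripper_width: 24.4
```

```bash
python3 go.py 588 -58.8 138.8; python3 - <<'E'
from h import *
from workcell import imaging
im=imaging.grab_frame("wrist");cv2.imwrite("pics/w8.png",cv2.resize(im[100:400,160:480],None,fx=2,fy=2))
E
```

```text
grasp pt [581.3 -59.  139.7] shift cm [-0.67 -0.01  0.09]
turn deg [0.05 0.1  0.15] F [ 0.9  1.2 -1.3] w 24.4 9.4167
```

View pics/w8.png

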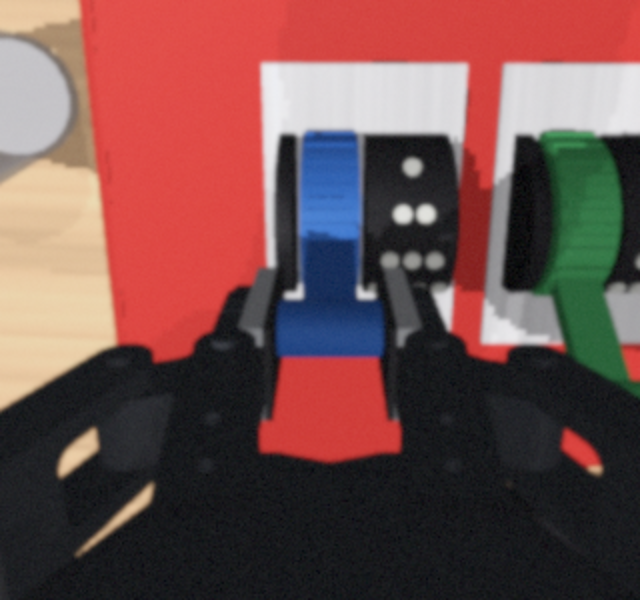

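Emit:
apply_moves(
  increments=[
    [[0, 0, 0, -0.3, 0, 0.03, -0.6], [0, 0, 0, -0.3, 0, 0.04, -0.6], [0, 0, 0, -0.25, 0, 0.05, -0.6], [0, 0, 0, 0, 0, 0, -0.6], [0, 0, 0, 0, 0, 0, -0.6]],
  ],
)

```text
clock: 9.88
eef_pos: [588.2, -59.1, 293.5]
tcp_rot: [3.139, -0.006, -3.097]
ft_force: [-3.7, 0.1, 1.7]
gripper_width: 24.7
```

```bash
python3 go.py 588 -58.8 138.8; python3 - <<'E'
from h import *
from workcell import imaging
im=imaging.grab_frame("wrist");cv2.imwrite("pics/w9.png",cv2.resize(im[100:400,160:480],None,fx=2,fy=2))
E
```

```text
grasp pt [587.2 -58.8 138.5] shift cm [-0.08 -0.01 -0.03]
turn deg [ 0.14 -0.36  0.1 ] F [-3.7  0.1  1.7] w 24.7 9.8833
```

View pics/w9.png

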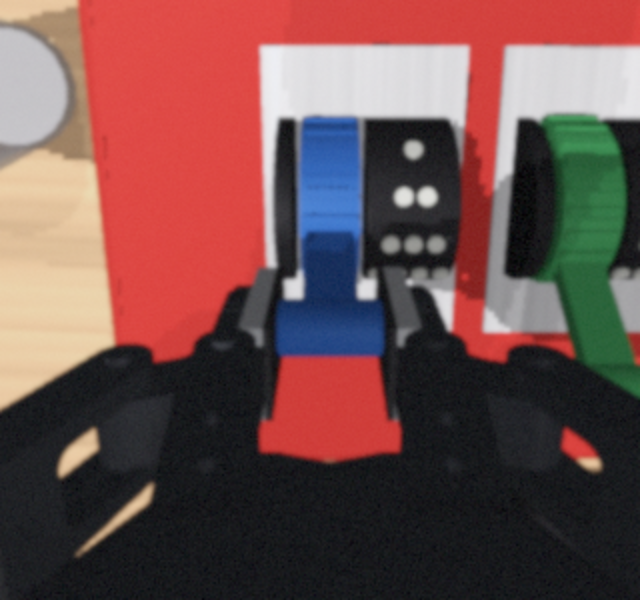

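Emit:
apply_moves(
  increments=[
    [[0, -0.3, 0, -0.1, 0, 0, -0.6], [0, 0, 0, 0, 0, 0, -0.6], [0, 0, 0, 0, 0, 0, -0.2], [0, 0, 0, 0, 0, 0, 0.1], [0, 0, 0, 0, 0, 0, 0.1], [0, 0, 0, 0, 0, 0, 0.1]],
  ],
)

```text
clock: 10.43
eef_pos: [589.8, -59.3, 293.8]
tcp_rot: [3.14, 0.002, -3.097]
ft_force: [0.5, -0.4, 0.4]
gripper_width: 47.0
```

```bash
python3 go.py 588 -58.8 138.8; python3 - <<'E'
from h import *
from workcell import imaging
im=imaging.grab_frame("wrist");cv2.imwrite("pics/w10.png",cv2.resize(im[100:400,160:480],None,fx=2,fy=2))
E
```

```text
grasp pt [590.  -59.  138.8] shift cm [ 0.2   0.03 -0.  ]
turn deg [0.09 0.09 0.1 ] F [ 0.5 -0.4  0.4] w 47.0 10.4333
```

View pics/w10.png

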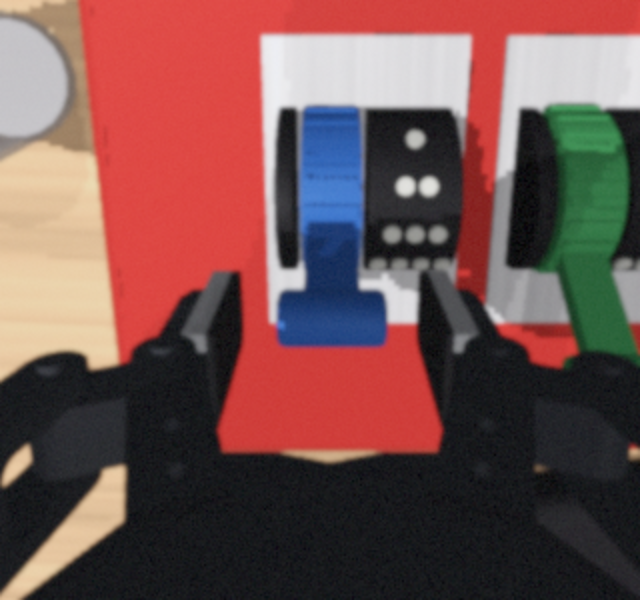

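Emit:
apply_moves(
  increments=[
    [[0, 0, 0, 0, 0, -1.5, 0.1], [0, 0, 0, 0, 0, -2.5, 0.1], [0, 0, 0, 0, 0, -2.5, 0.1], [0, 0, 0, 1.0, 0, -2.5, 0.1], [0, 0, 0, 0, 2.5, -2.5, 0.1], [0, 0, 0, 0, 2.5, 0, 0.1], [0, 0, 0, 0, 0, 0, 0.1], [0, 0, 0, 0, 0, 0, 0.1]],
  ],
)

```text
clock: 11.15
eef_pos: [577.4, -10.1, 414.0]
tcp_rot: [3.141, 0.003, -3.101]
ft_force: [0.4, -1.2, -0.5]
gripper_width: 46.6
```

```bash
python3 go.py 607.4 20.2 175; python3 - <<'E'
from h import *
from workcell import imaging
m=imaging.camera_model("wrist");im=imaging.grab_frame("wrist");np.save("w11.npy",m,allow_pickle=True)
cv2.imwrite("pics/w11.png",cv2.resize(im[100:340,160:480],None,fx=2.5,fy=2.5,interpolation=cv2.INTER_CUBIC))
im=imaging.grab_frame("scene");cv2.imwrite("pics/s11.png",cv2.resize(im[150:300,180:420],None,fx=3.3,fy=3.3,interpolation=cv2.INTER_CUBIC))
E
```

```text
grasp pt [577.9  -9.9 259. ] shift cm [-3.04  2.89  8.41]
turn deg [ 0.03  0.2  -0.13] F [ 0.4 -1.2 -0.5] w 46.6 11.15
```

View pics/w11.png

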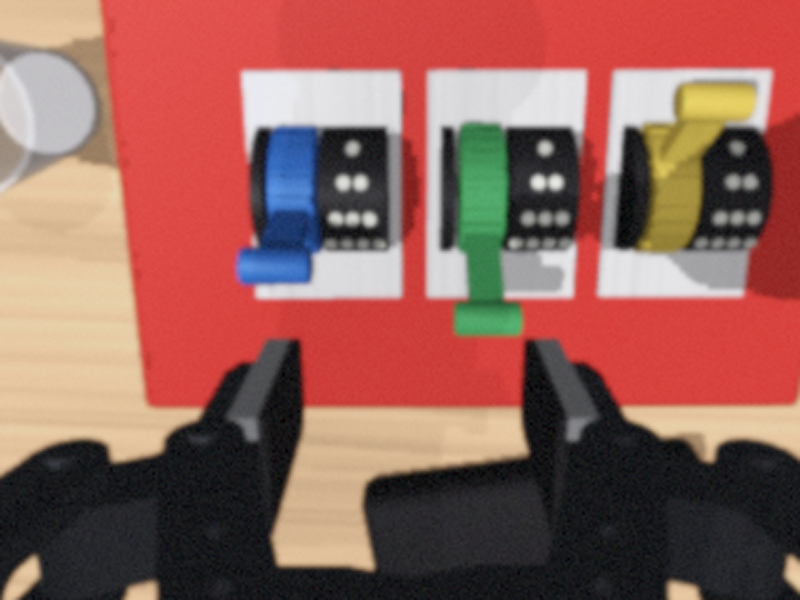

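View pics/s11.png

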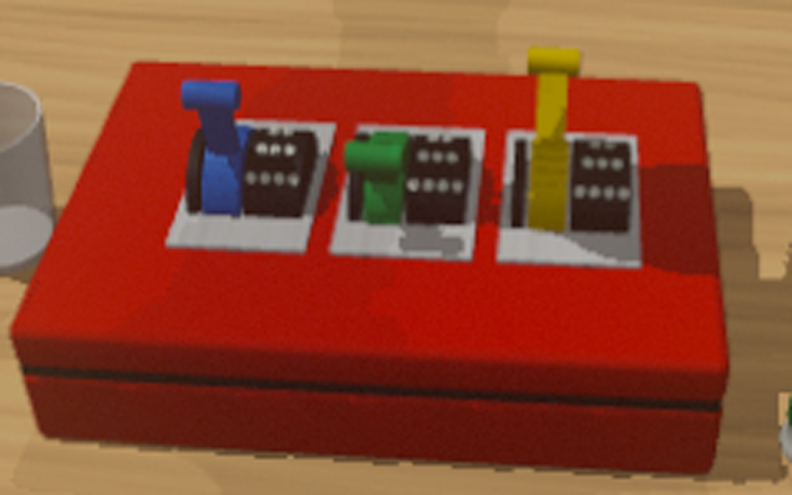

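```bash
cat > ang.py <<'E'
from fit2 import *
x=np.load("x3.npy")
def ang(file,bw,bs,Pl,k):
    V=np.load(file,allow_pickle=True).item()
    d=[]
    for kk in range(3):
        for i,(sx,sy) in enumerate([(1,1),(1,-1),(-1,-1),(-1,1)]):
            d.append(np.array(Pl[kk][i])-proj(V,w(x,(sx*x[7],x[3]+78*(kk-1)+x[9]+sy*x[8],75))))
    o=np.mean(d,0);print("off",o.round(2),"sd",np.std(d,0).round(2))
    pt=lambda a,k:w(x,(66*np.sin(a),x[3]+78*(k-1),75+66*np.cos(a)))
    for kk,b in bw.items():
        f=least_squares(lambda p:proj(V,pt(p[0],kk))+o-b,[x[4+kk]]);print("wrist",kk,np.degrees(f.x),f.fun.round(1))
    for kk,b in bs.items():
        f=least_squares(lambda p:proj(S,pt(p[0],kk))+x[12:14]-b,[x[4+kk]]);print("scene",kk,np.degrees(f.x),f.fun.round(1))
E
cat > a11.py <<'E'
from ang import *
ang("w11.npy",{0:wz(274,266),1:wz(488,319),2:wz(716,102)},{0:sz(211,96),1:sz(375,150),2:sz(553,62)},[g(wz,[(402,298),(257,298),(241,71),(402,70)]),g(wz,[(573,298),(427,298),(427,70),(587,69)]),g(wz,[(741,298),(598,297),(614,69),(772,70)])],0)
E
python3 a11.py
```

```text
off [0.11 0.22] sd [0.39 0.2 ]
wrist 0 [13.6759497] [ 1.  -0.1]
wrist 1 [38.57457099] [-0. -0.]
wrist 2 [-38.18542717] [-1.   0.2]
scene 0 [14.92580952] [-0.1 -0. ]
scene 1 [36.2959] [-0.1 -0. ]
scene 2 [-44.59839455] [0.1 0. ]
```

Blue reads about 14° (wrist 13.7°, scene 14.9°) against a goal of 15°, and yellow hasn't moved. Green is next.

Emit:
apply_moves(
  increments=[
    [[0, 0, 0, -1.0, 1.0, 1.5, 0.1], [0, 0, 0, -1.0, 1.0, 2.0, 0.1], [0, 0, 0, -1.0, 0.8, 2.0, 0.1], [0, 0, 0, 0, 0, 2.0, 0.1], [0, 0, 0, 0, 0, 0, 0.1], [0, 0, 0, 0, 0, 0, 0.1]],
  ],
)

```text
clock: 11.75
eef_pos: [607.3, 13.6, 333.0]
tcp_rot: [-3.139, -0.001, -3.109]
ft_force: [0.7, 1.7, 0.3]
gripper_width: 46.9
```

```bash
python3 go.py 607.4 20.2 127.4
```

```text
grasp pt [607.1  13.2 178. ] shift cm [-0.06  0.71  5.05]
turn deg [-0.13 -0.06 -0.62] F [0.7 1.7 0.3] w 46.9 11.75
```

Emit:
apply_moves(
  increments=[
    [[-0.1, 0, -0.6, 0, 0.65, 0.5, 0.1], [0, 0, 0, 0, 0, 1.5, 0.1], [0, 0, 0, 0, 0, 1.5, 0.1], [0, 0, 0, 0, 0, 1.5, 0.1], [0, 0, 0, 0, 0, 0, 0.1], [0, 0, 0, 0, 0, 0, 0.1]],
  ],
)

```text
clock: 12.25
eef_pos: [608.0, 17.9, 286.8]
tcp_rot: [-3.141, 0.006, -3.101]
ft_force: [0.5, 1.1, 1.1]
gripper_width: 47.0
```

```bash
python3 go.py 607.4 20.2 127.4; python3 - <<'E'
from h import *
from workcell import imaging
im=imaging.grab_frame("wrist");cv2.imwrite("pics/w12.png",cv2.resize(im[100:400,160:480],None,fx=2,fy=2))
E
```

```text
grasp pt [608.9  18.  131.8] shift cm [0.15 0.23 0.44]
turn deg [-0.01  0.35 -0.12] F [0.5 1.1 1.1] w 47.0 12.25
```

View pics/w12.png

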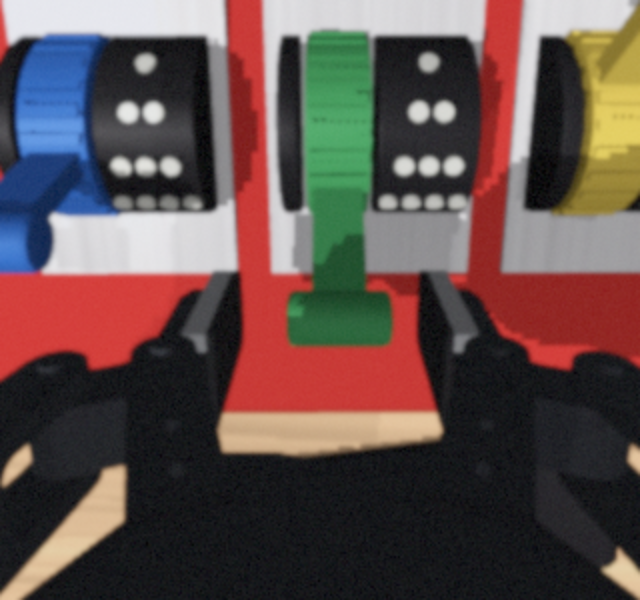

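Emit:
apply_moves(
  increments=[
    [[0, 0.3, -0.1, 0, 0.15, 0.4, 0.1], [0, 0, 0, 0, 0, 0, 0.1], [0, 0, 0, 0, 0, 0, -0.2], [0, 0, 0, 0, 0, 0, -0.6], [0, 0, 0, 0, 0, 0, -0.8], [0, 0, 0, 0, 0, 0, -0.8]],
  ],
)

```text
clock: 12.8
eef_pos: [608.8, 20.0, 286.7]
tcp_rot: [3.14, 0.005, -3.098]
ft_force: [0.2, 0.6, -2.7]
gripper_width: 24.3
```

```bash
python3 go.py 567.4 18.5 141
```

```text
grasp pt [609.6  20.3 131.7] shift cm [ 4.22  0.01 -0.96]
turn deg [0.07 0.31 0.05] F [ 0.2  0.6 -2.7] w 24.3 12.8
```

Emit:
apply_moves(
  increments=[
    [[0, 0, 0, 0.29, 0, -0.21, -0.8], [0, 0, 0, 0.3, 0, -0.19, -0.8], [0, 0, 0, 0.31, 0, -0.18, -0.8], [0, 0, 0, 0.32, 0, -0.16, -0.8], [0, 0, 0, 0.33, 0, -0.14, -0.8], [0, 0, 0, 0.34, 0, -0.12, -0.8], [0, 0, 0, 0.35, 0, -0.1, -0.8], [0, 0, 0, 0.35, 0, -0.08, -0.8], [0, 0, 0, 0, 0, 0, -0.8]],
  ],
)

```text
clock: 13.55
eef_pos: [582.5, 19.1, 299.0]
tcp_rot: [3.141, 0.015, -3.097]
ft_force: [3.8, 0.0, -6.7]
gripper_width: 24.4
```

```bash
python3 go.py 567.4 18.5 145
```

```text
grasp pt [584.7  19.2 144.1] shift cm [ 1.73  0.   -0.12]
turn deg [0.01 0.84 0.07] F [ 3.8  0.  -6.7] w 24.4 13.55
```

Emit:
apply_moves(
  increments=[
    [[0, 0.2, 0, 0.38, 0, -0.06, -0.8], [0, 0.2, 0, 0.38, 0, -0.05, -0.8], [0, 0.2, 0, 0.39, 0, -0.03, -0.8], [0, 0.2, 0, 0.4, 0, -0.01, -0.8], [0, 0.1, 0, 0.4, 0, 0.01, -0.8], [0, 0.1, 0, 0.4, 0, 0.04, -0.8], [0, 0.1, 0, 0.39, 0, 0.06, -0.8], [0, 0.1, 0, 0.39, 0, 0.08, -0.8], [0, 0, 0, 0.38, 0, 0.1, -0.8], [0, 0, 0, 0, 0, 0, -0.8]],
  ],
)

```text
clock: 14.38
eef_pos: [550.0, 17.8, 301.4]
tcp_rot: [3.142, 0.013, -3.097]
ft_force: [5.0, 0.2, -11.3]
gripper_width: 23.9
```

```bash
python3 go.py 522.8 16.5 125.7; python3 - <<'E'
from h import *
from workcell import imaging
im=imaging.grab_frame("wrist");cv2.imwrite("pics/w13.png",cv2.resize(im[100:400,160:480],None,fx=2,fy=2))
E
```

```text
grasp pt [552.   17.9 146.4] shift cm [ 2.95 -0.01  2.03]
turn deg [0.   0.75 0.08] F [  5.    0.2 -11.3] w 23.9 14.3833
```

View pics/w13.png

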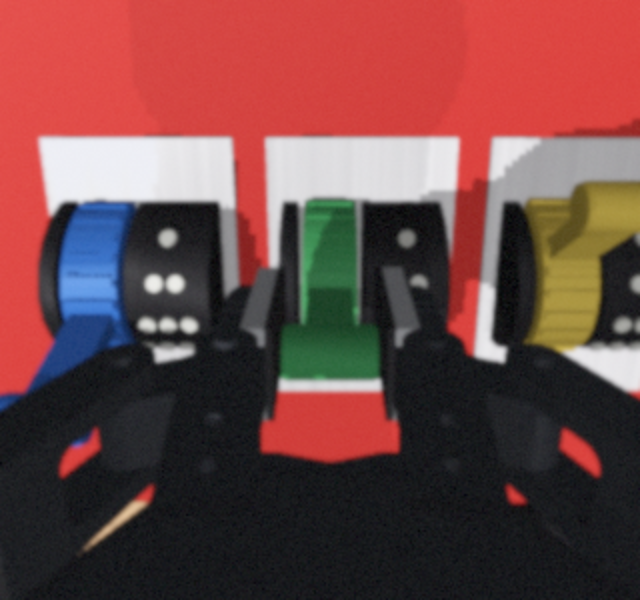

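Emit:
apply_moves(
  increments=[
    [[0, 0, 0, 0, 0, 0, 0.0], [0, 0.4, 0, 0, 0, 0, 0.1], [0, 0.4, 0, 0, 0, 0, 0.1], [0, 0, 0, 0, 0, 0, 0.1]],
  ],
)

```text
clock: 14.77
eef_pos: [549.3, 17.1, 302.6]
tcp_rot: [3.141, -0.005, -3.098]
ft_force: [-0.2, -0.3, 1.2]
gripper_width: 46.9
```

```bash
python3 go.py 522.8 16.5 125.7; python3 - <<'E'
from h import *
from workcell import imaging
m=imaging.camera_model("wrist");im=imaging.grab_frame("wrist");np.save("w14.npy",m,allow_pickle=True);cv2.imwrite("pics/w14.png",cv2.resize(im[100:400,160:480],None,fx=2,fy=2))
E
```

```text
grasp pt [548.5  17.1 147.6] shift cm [2.56 0.05 2.2 ]
turn deg [ 0.02 -0.29  0.05] F [-0.2 -0.3  1.2] w 46.9 14.7667
```

View pics/w14.png

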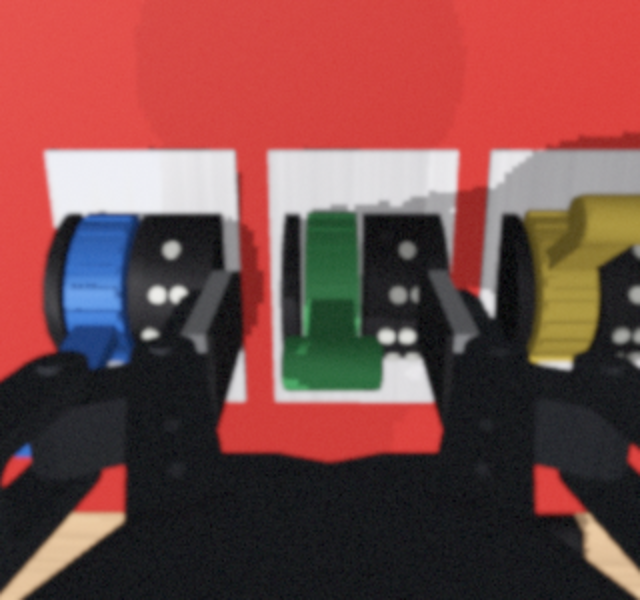

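```bash
python3 - <<'E'
from ang import *
V=np.load("w14.npy",allow_pickle=True).item()
pt=lambda a,k:w(x,(66*np.sin(a),x[3]+78*(k-1),75+66*np.cos(a)))
f=least_squares(lambda p:proj(V,pt(p[0],1))-np.array([326,281]),[0.]);print(np.degrees(f.x),f.fun,np.round(pt(f.x[0],1),1))
E
```

```text
[-5.47877123] [0.91422865 0.0017374 ] [561.1  18.2 140.7]
```

Emit:
apply_moves(
  increments=[
    [[0, -0.3, 0, -0.6, 0, 0.4, 0.1], [0, 0, 0, -0.5, 0, 0.4, 0.1], [0, 0, 0, 0, 0, 0, 0.1]],
  ],
)

```text
clock: 15.07
eef_pos: [561.5, 17.5, 294.4]
tcp_rot: [3.141, 0.002, -3.098]
ft_force: [-0.3, -0.3, -1.1]
gripper_width: 46.6
```

```bash
python3 go.py 560.5 18 139.5
```

```text
grasp pt [561.8  17.7 139.4] shift cm [ 0.13  0.04 -0.01]
turn deg [0.04 0.12 0.05] F [-0.3 -0.3 -1.1] w 46.6 15.0667
```

Emit:
apply_moves(
  increments=[
    [[0, 0, 0, 0, 0, 0, -0.2], [0, 0, 0, 0, 0, 0, -0.8], [0, 0, 0, 0, 0, 0, -1.0], [0, 0, 0, 0, 0, 0, -1.0], [0, 0.2, 0, 0.31, 0, 0.04, -1.0], [0, 0.2, 0, 0.31, 0, 0.06, -1.0], [0, 0.2, 0, 0.31, 0, 0.07, -1.0], [0, 0.2, 0, 0.31, 0, 0.09, -1.0], [0, 0.1, 0, 0.31, 0, 0.1, -1.0], [0, 0.1, 0, 0.31, 0, 0.12, -1.0], [0, 0.1, 0, 0.31, 0, 0.13, -1.0], [0, 0, 0, 0, 0, 0, -1.0]],
  ],
)

```text
clock: 16.07
eef_pos: [547.2, 17.7, 292.3]
tcp_rot: [-3.141, 0.015, -3.096]
ft_force: [5.2, 0.1, -7.6]
gripper_width: 24.9
```

```bash
cat > look.py <<'E'
import sys
from ang import *
from workcell import imaging
n=sys.argv[1]
m=imaging.camera_model("wrist");im=imaging.grab_frame("wrist");np.save(n+".npy",m,allow_pickle=True);cv2.imwrite(f"pics/{n}.png",cv2.resize(im[100:400,160:480],None,fx=2,fy=2))
E
cat > ga.py <<'E'
import sys
from ang import *
V=np.load(sys.argv[1]+".npy",allow_pickle=True).item(); b=np.array([float(sys.argv[2])/2+160,float(sys.argv[3])/2+100])
pt=lambda a,k:w(x,(66*np.sin(a),x[3]+78*(k-1),75+66*np.cos(a)))
f=least_squares(lambda p:proj(V,pt(p[0],1))-b,[-.4]);print(np.degrees(f.x),f.fun,np.round(pt(f.x[0],1),1))
E
python3 go.py 522.8 16.5 125.7; python3 look.py w15
```

```text
grasp pt [549.6  17.8 137.4] shift cm [ 2.7  -0.    1.13]
turn deg [-0.03  0.86  0.13] F [ 5.2  0.1 -7.6] w 24.9 16.0667
```

View pics/w15.png

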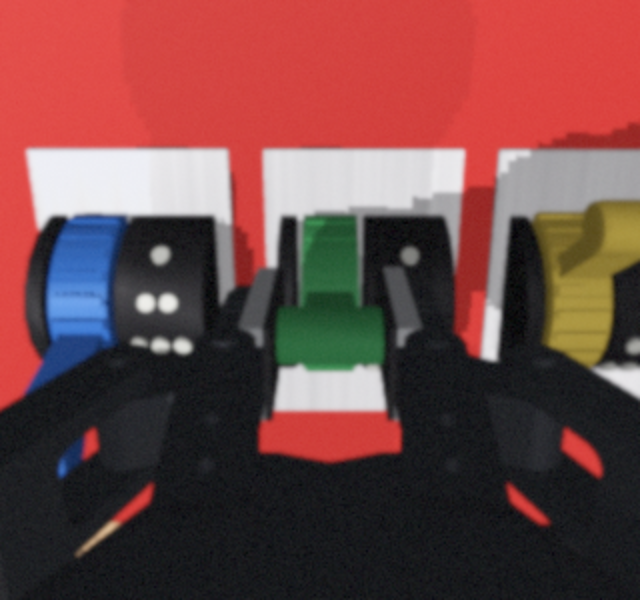

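```bash
python3 ga.py w15 330 336
```

```text
[-15.1197054] [0.9484965  0.00178143] [550.2  17.8 138.7]
```

Emit:
apply_moves(
  increments=[
    [[0, 0.4, 0, 0.35, 0, 0.08, -1.0], [0, 0.4, 0, 0.35, 0, 0.1, -1.0], [0, 0.4, 0, 0.35, 0, 0.12, -1.0], [0, 0.3, 0, 0.35, 0, 0.14, -1.0], [0, 0.3, 0, 0.35, 0, 0.16, -1.0], [0, 0.3, 0, 0.35, 0, 0.18, -1.0], [0, 0, 0, 0, 0, 0, -0.2], [0, 0, 0, 0, 0, 0, 0.1], [0, 0, 0, 0, 0, 0, 0.1], [0, 0, 0, 0, 0, 0, 0.1]],
  ],
)

```text
clock: 16.95
eef_pos: [532.7, 17.1, 288.2]
tcp_rot: [-3.139, 0.009, -3.095]
ft_force: [0.1, -0.6, -0.6]
gripper_width: 46.7
```

```bash
python3 go.py 522.8 16.5 125.7; python3 look.py w16
```

```text
grasp pt [534.1  16.8 133.2] shift cm [1.13 0.03 0.74]
turn deg [-0.13  0.5   0.18] F [ 0.1 -0.6 -0.6] w 46.7 16.95
```

View pics/w16.png

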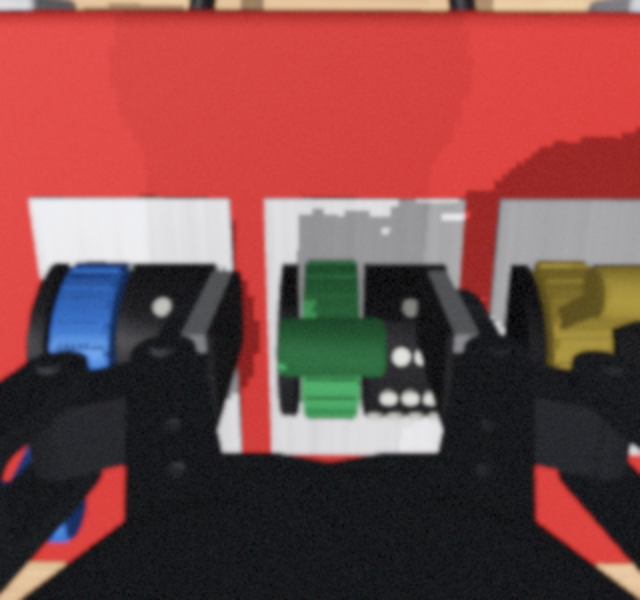

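```bash
python3 ga.py w16 332 346
```

```text
[-26.72383107] [0.53705651 0.00098866] [537.7  17.2 134. ]
```

Emit:
apply_moves(
  increments=[
    [[0, 0.4, 0.1, -0.35, 0, 0.15, 0.1], [0, 0, 0, 0, 0, 0, -0.1], [0, 0, 0, 0, 0, 0, -0.8], [0, 0, 0, 0, 0, 0, -1.0], [0, 0, 0, 0, 0, 0, -1.0], [0, 0.4, 0, 0.4, 0, 0.2, -1.0], [0, 0.4, 0, 0.4, 0, 0.23, -1.0], [0, 0.4, 0, 0.4, 0, 0.25, -1.0], [0, 0.3, 0, 0.35, 0, 0.25, -1.0], [0, 0.3, 0, 0.3, 0, 0.25, -1.0], [0, 0, 0, 0, 0, 0, -1.0]],
  ],
)

```text
clock: 17.92
eef_pos: [526.1, 17.1, 280.9]
tcp_rot: [-3.139, 0.0, -3.096]
ft_force: [0.5, -0.7, 2.9]
gripper_width: 24.8
```

```bash
python3 go.py 520.8 16.5 121.7; python3 look.py w17
```

```text
grasp pt [526.2  16.7 125.9] shift cm [0.54 0.01 0.42]
turn deg [-0.14  0.03  0.12] F [ 0.5 -0.7  2.9] w 24.8 17.9167
```

View pics/w17.png

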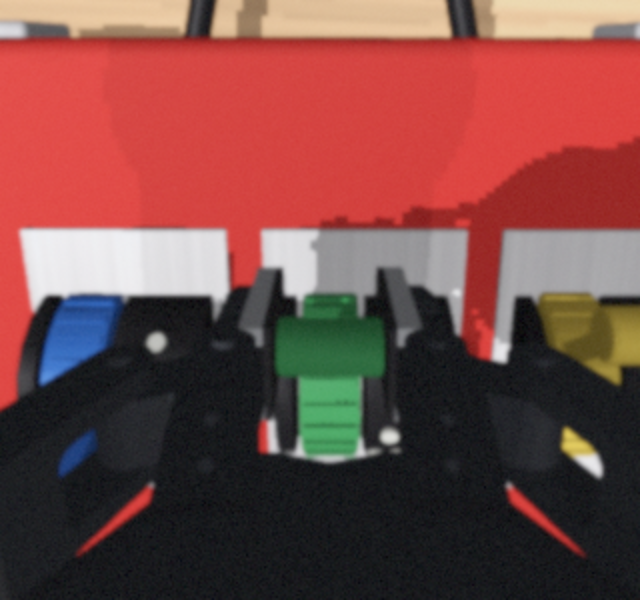

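```bash
python3 ga.py w17 330 346
```

```text
[-35.82690475] [1.02248307e+00 6.85873861e-04] [528.8  16.8 128.5]
```

Emit:
apply_moves(
  increments=[
    [[0, 0.2, 0, 0.35, 0, 0.25, -1.0], [0, 0.2, 0, 0.35, 0, 0.3, -1.0], [0, 0, 0, 0.3, 0, 0.3, -1.0], [0, 0, 0, 0, 0, 0, -1.0], [0, 0, 0, 0, 0, 0, -1.0]],
  ],
)

```text
clock: 18.38
eef_pos: [520.4, 16.6, 277.6]
tcp_rot: [-3.14, 0.011, -3.096]
ft_force: [1.9, 0.5, 1.0]
gripper_width: 25.0
```

```bash
python3 go.py 518.2 16.5 119.1; python3 look.py w18
```

```text
grasp pt [522.2  16.5 122.6] shift cm [0.4  0.02 0.34]
turn deg [-0.09  0.65  0.13] F [1.9 0.5 1. ] w 25.0 18.3833
```

View pics/w18.png

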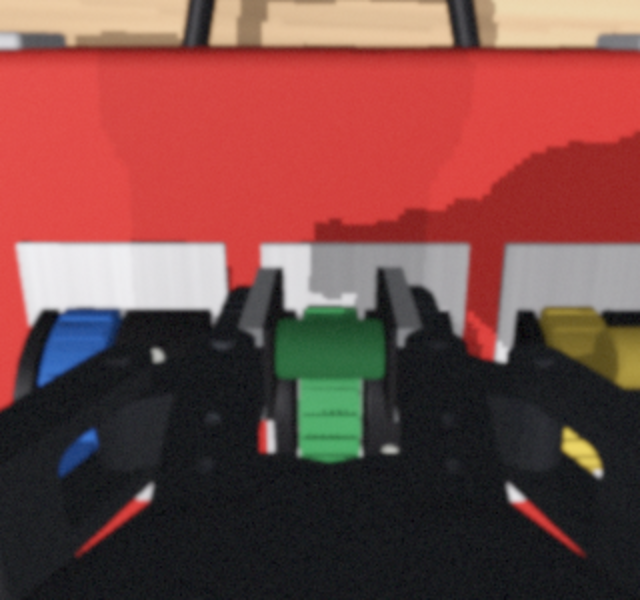

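```bash
python3 ga.py w18 330 349
```

```text
[-39.78850383] [ 1.11857382e+00 -1.49924077e-04] [525.2  16.7 125.7]
```

Emit:
apply_moves(
  increments=[
    [[0, 0.3, 0, 0.3, 0, 0.3, -1.0], [0, 0.3, 0, 0.25, 0, 0.3, -1.0], [0, 0.1, 0, 0, 0, 0, -1.0], [0, 0, 0, 0, 0, 0, -1.0]],
  ],
)

```text
clock: 18.77
eef_pos: [517.0, 16.5, 273.7]
tcp_rot: [-3.14, 0.007, -3.096]
ft_force: [1.2, -0.2, 3.8]
gripper_width: 24.4
```

```bash
python3 go.py 518.2 16.5 119.1; python3 look.py w19
```

```text
grasp pt [518.   16.3 118.7] shift cm [-0.02  0.02 -0.04]
turn deg [-0.07  0.38  0.14] F [ 1.2 -0.2  3.8] w 24.4 18.7667
```

View pics/w19.png

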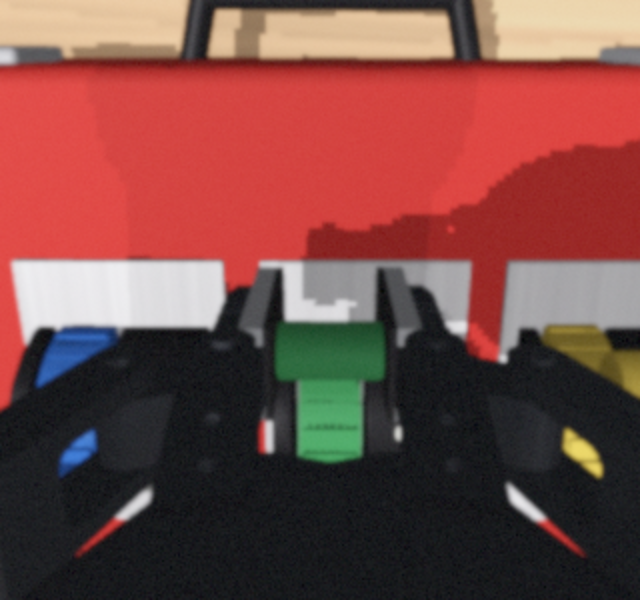

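```bash
python3 ga.py w19 330 352
```

```text
[-44.09435196] [ 1.05924234e+00 -6.98503977e-04] [521.5  16.5 122.4]
```

Emit:
apply_moves(
  increments=[
    [[0, 0, 0, 0.1, 0, 0.1, -1.0], [0, 0, 0, 0, 0, 0, -0.2], [0, 0, 0, 0, 0, 0, 0.1], [0, 0, 0, 0, 0, 0, 0.1], [0, 0, 0, 0, 0, 0, 0.1], [0, 0, 0, 0, 0, -1.5, 0.1], [0, 0, 0, 0, 0, -2.5, 0.1], [0, 0, 0, 0, 0, -3.0, 0.1], [0, 0, 0, 0, 0, -3.0, 0.1], [0, 0, 0, -1.0, 0, -3.0, 0.1], [0, 0, 0, -1.0, 0, -1.5, 0.1], [0, 0, 0, 0, 0, 0, 0.1], [0, 0, 0, 0, 0, 0, 0.1]],
  ],
)

```text
clock: 19.9
eef_pos: [531.6, 17.2, 415.7]
tcp_rot: [-3.137, -0.019, -3.097]
ft_force: [-0.1, 0.4, -0.2]
gripper_width: 47.3
```

```bash
python3 go.py 520.8 16.5 121.7; python3 - <<'E'
from h import *
from workcell import imaging
m=imaging.camera_model("wrist");im=imaging.grab_frame("wrist");np.save("w20.npy",m,allow_pickle=True)
cv2.imwrite("pics/w20.png",cv2.resize(im[100:340,160:480],None,fx=2.5,fy=2.5,interpolation=cv2.INTER_CUBIC))
im=imaging.grab_frame("scene");cv2.imwrite("pics/s20.png",cv2.resize(im[150:300,180:420],None,fx=3.3,fy=3.3,interpolation=cv2.INTER_CUBIC))
E
```

```text
grasp pt [528.7  16.4 260.8] shift cm [ 0.52  0.1  13.92]
turn deg [-0.25 -1.08  0.07] F [-0.1  0.4 -0.2] w 47.3 19.9
```

View pics/w20.png

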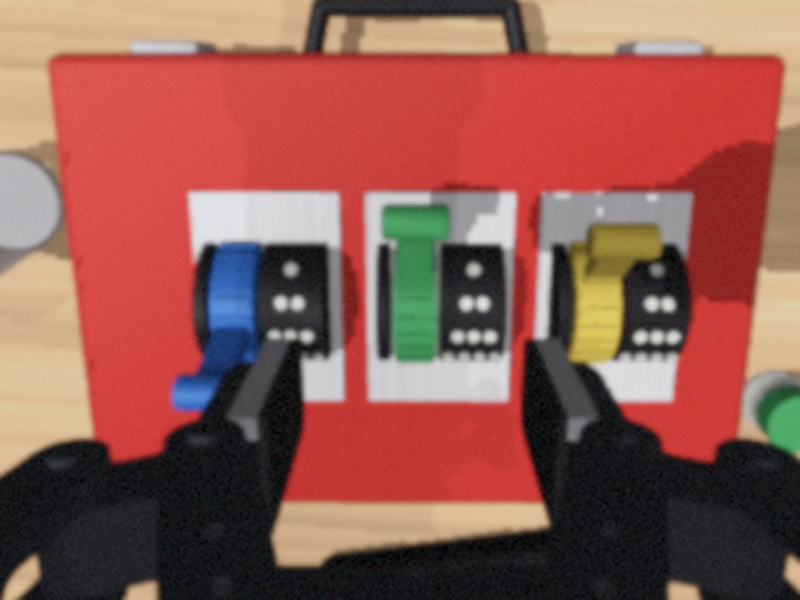

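View pics/s20.png

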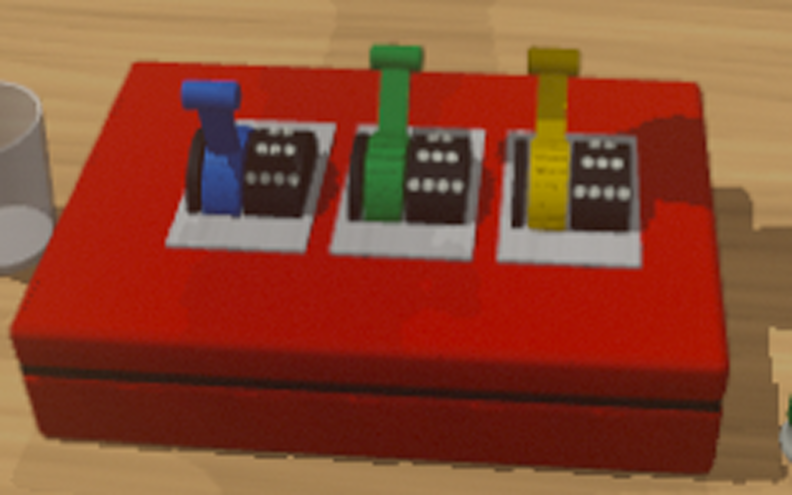

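```bash
cat > a20.py <<'E'
from ang import *
V=np.load("w20.npy",allow_pickle=True).item()
pl={(0,0):(345,401),(0,2):(188,191),(0,3):(341,192),(1,0):(509,402),(1,1):(368,402),(1,2):(365,192),(1,3):(517,192),(2,0):(673,402),(2,2):(541,191),(2,3):(692,192)}
sg=[(1,1),(1,-1),(-1,-1),(-1,1)]
d=[np.array(wz(*p))-proj(V,w(x,(sg[i][0]*x[7],x[3]+78*(k-1)+x[9]+sg[i][1]*x[8],75))) for (k,i),p in pl.items()]
o=np.mean(d,0);print(o,np.std(d,0))
pt=lambda a,k:w(x,(66*np.sin(a),x[3]+78*(k-1),75+66*np.cos(a)))
for k,b in ((0,wz(206,390)),(1,wz(416,222)),(2,wz(625,243))):
    f=least_squares(lambda p:proj(V,pt(p[0],k))+o-b,[0]);print(k,np.degrees(f.x),f.fun)
for k,b in ((0,sz(211,96)),(1,sz(397,60)),(2,sz(553,62))):
    f=least_squares(lambda p:proj(S,pt(p[0],k))+x[12:14]-b,[.2 if k==0 else -.7]);print(k,np.degrees(f.x),f.fun)
for a in (-45,-40): print(a,proj(S,pt(np.radians(a),1))+x[12:14])
E
python3 a20.py
```

```text
[0.05905859 0.3896762 ] [0.31465938 0.1780753 ]
0 [12.24479219] [ 1.49540367 -0.23844364]
1 [-45.45574927] [-6.91794438e-02 -2.43154113e-06]
2 [-37.6429025] [-0.652164    0.08196842]
0 [14.92580952] [-0.05994252 -0.01395763]
1 [-50.59120427] [ 0.21753686 -0.07144176]
2 [-44.59839467] [0.08728069 0.00331079]
-45 [300.12828085 167.13578347]
-40 [299.75364493 166.56913028]
```

Wrist view: green now sits over the one-dot mark (bar at (416,222), -45.5°), and yellow is unchanged. I'll pull the arm out of the top camera's view for a last check.

Emit:
apply_moves(
  increments=[
    [[0, 0, 0, 0, 3, -1, 0.1], [0, 0, 0, 0, 3.5, 0, 0.1], [0, 0, 0, 0, 3.5, 0, 0.1], [0, 0, 0, 0, 3.5, 0, 0.1], [0, 0, 0, 0.5, 3.5, 0, 0.1], [0, 0, 0, 1, 3.5, 0, 0.1], [0, 0, 0, 1, 3.5, 0, 0.1], [0, 0, 0, 1, 3.5, 0, 0.1], [0, 0, 0, 1, 3.5, 0, 0.1], [0, 0, 0, 1, 3.5, 0, 0.1], [0, 0, 0, 1, 3.5, 0, 0.1], [0, 0, 0, 1, 3.5, 0, 0.1], [0, 0, 0, 1, 3.5, 0, 0.1], [0, 0, 0, 0, 0, 0, 0.1], [0, 0, 0, 0, 0, 0, 0.1]],
  ],
)

```text
clock: 21.25
eef_pos: [415.3, 477.1, 394.7]
tcp_rot: [-3.112, -0.058, -3.11]
ft_force: [0.6, -0.9, 0.2]
gripper_width: 46.8
```

```bash
python3 - <<'E'
from h import *
from workcell import imaging,observe,nets
print(observe()["eef_pos"])
for n in ("top","scene"):
    im=imaging.grab_frame(n)
    if n=="top": cv2.imwrite("pics/t21.png",cv2.resize(im[120:300,230:520],None,fx=2.7,fy=2.7,interpolation=cv2.INTER_CUBIC))
    else: cv2.imwrite("pics/s21.png",cv2.resize(im[150:300,180:420],None,fx=3.3,fy=3.3,interpolation=cv2.INTER_CUBIC))
    for l in ("blue_bar","green_bar","yellow_bar"): print(n,l,[(d["p"],d["xy"]) for d in nets.pinpoint(n,l)][:2])
E
```

```text
[415.31782422 477.10786203 394.72966017]
top blue_bar [(0.82, [390.6, 182.1])]
top green_bar [(0.75, [344.1, 227.0])]
top yellow_bar [(0.64, [294.2, 224.8])]
scene blue_bar [(0.91, [242.3, 179.0])]
scene green_bar [(0.97, [305.2, 169.8])]
scene yellow_bar [(0.8, [351.4, 167.8])]
```

View pics/t21.png

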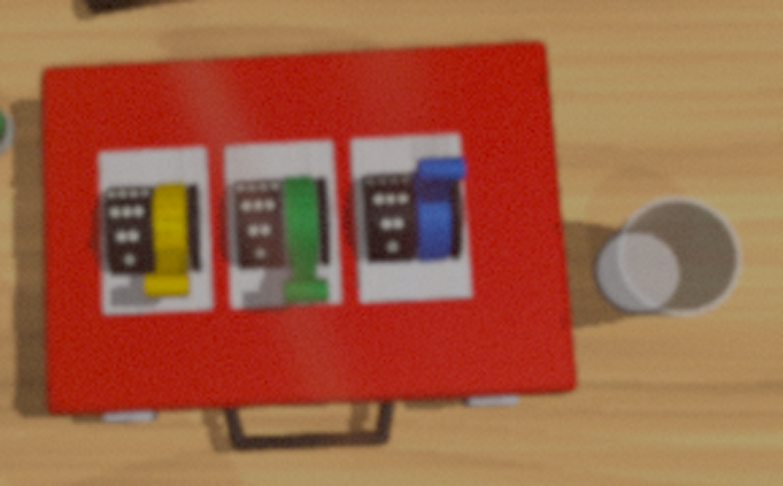

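```bash
python3 - <<'E'
from ang import *
pt=lambda a,k:w(x,(66*np.sin(a),x[3]+78*(k-1),75+66*np.cos(a)))
for k,b in ((0,tz(441,169)),(1,tz(306,290)),(2,tz(167,285))):
    f=least_squares(lambda p:proj(T,pt(p[0],k))+x[10:12]-b,[0]);print(k,np.degrees(f.x),f.fun)
E
```

```text
0 [13.04833858] [-0.3315142   0.03727561]
1 [-45.58278885] [-0.20977055  0.00637313]
2 [-38.49862606] [-0.03397173  0.00350409]
```

```bash
python3 -c "
from workcell import env,observe
print(env.finish_job(),observe()['clock'])"
```

```text
the job is handed in; nothing more can be done
the job is handed in; nothing more can be done
```

I rolled the blue wheel to number three and then the green wheel to number one. The yellow wheel was left alone. I handed the job in at about 22 s, with the arm well clear of the case; no verdict was reported.

| Wheel | Goal | Last measured angle |
|---|---|---|
| Blue | +15° | +13.0° (top), +13.7° and +12.2° (wrist), +14.9° (scene) |
| Green | -45° | -45.6° (top), -45.5° (wrist) |
| Yellow | unchanged (about -38° at the start) | -38.5° (top), -37.6° (wrist) |

- **Blue:** it is probably about 1 to 2° short of the mark. The +12.2° reading was with the bar partly hidden. I didn't go back to it, so that the blue-then-green order stayed clean.
- **Slipping:** both bars slipped in the pads. The first blue move ended near 8°, so I gripped it again and corrected it. Green took three grips.
- **Scene camera:** it read green at -50.6° and yellow at -44.6°, which disagrees with the other views. It can hardly tell angles apart for bars leaning to the front (5° is about half a pixel), so I didn't rely on it there.

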